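Put the sharpening stones away and clamp the strop block for honing

TASK

The stones have been rinsed and the gouges are ready for stropping: first put every sharpening stone that is standing on the drip mat into the rack, on edge, down on the slot's floor and roughly centred along it, each in the slot that just fits its thickness, so that no grit gets near the leather. Then tip the standing strop block over the edge of the clamping board so that it lies flat with the leather facing up, at least two thirds of its length on the board, push the sliding jaw up until the block is held square against the fence, and swing the red-knobbed cam lever all the way round to lock it. Leave the other things on the bench where they are.

Things in the scene. Friction and masses are not known exactly. Their poses are not given: they have to be found in the camera images.
- stone_a: white fine-finishing sharpening stone, a plain bar 160 mm long (its x), 14 mm thick (its y), 60 mm high (its z), standing on its long narrow edge on the drip mat; origin at the centre of its underside. Three or all four of the stones are there; an absent one reads None. About 0.26 kg. It belongs in slot_a.
- stone_b: orange medium sharpening stone, a plain bar 160 mm long (its x), 20 mm thick (its y), 60 mm high (its z), standing on its long narrow edge on the drip mat; origin at the centre of its underside. Three or all four of the stones are there; an absent one reads None. About 0.37 kg. It belongs in slot_b.
- stone_c: dark green coarse sharpening stone, a plain bar 160 mm long (its x), 26 mm thick (its y), 60 mm high (its z), standing on its long narrow edge on the drip mat; origin at the centre of its underside. Three or all four of the stones are there; an absent one reads None. About 0.48 kg. It belongs in slot_c.
- stone_d: two-grit (dark red one side, dark grey the other) combination sharpening stone, a plain bar 160 mm long (its x), 32 mm thick (its y), 60 mm high (its z), standing on its long narrow edge on the drip mat; origin at the centre of its underside. Three or all four of the stones are there; an absent one reads None. About 0.59 kg. It belongs in slot_d.
- rack: fixed wooden rack, 130 mm (its x) by 226 mm (its y), origin at the centre of its underside; slot floors 8 mm above the bench, divider tops 38 mm, rounded 4 mm. Four parallel slots along its x, open above and at both ends, 30 mm dividers between; along its +y: a, b, c, d, narrowest to widest. A seated stone stands 30 mm above the dividers and 15 mm out at each end.
- slot_a (a point): centre of the floor of the rack's 17 mm wide slot, for the 14 mm stone; x along the slot, y across it, z up
- slot_b (a point): centre of the floor of the rack's 23 mm wide slot, for the 20 mm stone; x along the slot, y across it, z up
- slot_c (a point): centre of the floor of the rack's 29 mm wide slot, for the 26 mm stone; x along the slot, y across it, z up
- slot_d (a point): centre of the floor of the rack's 35 mm wide slot, for the 32 mm stone; x along the slot, y across it, z up
- mat: fixed black ribbed rubber drip mat, 200 mm (its x) by 220 mm (its y), 3 mm thick, on which the stones stand with their lengths nearly along its x, about 60 mm apart along its y; origin at the centre of its underside
- board: fixed plywood clamping board, 300 mm (x = -160 to 140) by 240 mm (y = -120 to 120), 18 mm thick, origin on its underside. Its -y edge (y = -120 mm) is the edge to tip the strop block over. Along its far (+x) side a fence stands 40 mm above the board, inner face at x = 115 mm. The sliding jaw is on the near (-x) side.
- strop: pale wooden strop block, 100 x 100 x 135 mm high, brown leather on its -y face, 0.6-0.9 kg, too wide for most grippers; origin at the centre of its underside. It stands on the bench by the board's -y edge, leather away from it. Tipped it lies with its z along the board's +y, leather up, 118 mm top; against the fence its origin is then near (65, -138, 68) mm in the board's frame.
- jaw (a joint): travel (m) of the dark wooden jaw: 0 = open, to 0.105 along the board's +x towards the fence; needs about 6 N, stays where left. Carriage 74 mm long (x), 62 mm wide (y), 22 to 62 mm above the bench, centre line at y = -60 mm of the board; cork pad in front, 110 mm wide, its face at x = joint - 75 mm of the board. Pad meets the block against the fence at about 0.090 (lever open).
- jaw_back (a point): centre of the jaw carriage's upright rear (-x) face, where it is pushed, 42 mm above the bench; axes as the board's
- cam_lever (a joint): angle (rad) of the cam lever on top of the jaw: 0 = open, along the board's +y; turns anticlockwise seen from above to 1.57 = locked, along the board's -x, away from the fence. Its upright pivot axis rides on the jaw at x = jaw joint - 115 mm, y = -60 mm of the board. A full turn pushes the pad 4 mm out. About 1.5 N at the knob, stays where left.
- lever_knob (a point): middle of the red upright knob at the lever's end (18 mm in diameter, from 67 to 103 mm above the bench, 85 mm from the pivot); this point is 85 mm above the bench
- jaw_pad: cork-faced pad of the jaw that presses on the block, 24 to 60 mm above the bench; with jaw and lever at 0 its origin is the board's origin; the pad itself is 78 mm from there towards -x and 60 mm towards -y
- mallet: turned wooden carving mallet standing on its head, 80 mm across, 220 mm high; not needed; origin at the centre of its underside
- gouge_blue: gouge with a blue handle lying near the robot, 230 mm long; not needed; origin under the ferrule
- gouge_wood: gouge with an oak handle lying at the right-hand side, 230 mm long; not needed; origin under the ferrule
- oil_bottle: amber bottle of honing oil, 52 mm across, 120 mm high; not needed; origin at the centre of its underside
- paste_tin: round green tin of honing paste, 68 mm across, 26 mm high; not needed; origin at the centre of its underside
- brush: wooden-handled brush lying on the far part of the bench; not needed
- offcut: oak offcut, 110 x 60 x 35 mm; not needed; origin at the centre of its underside
Mind the look-alikes: they are no part of the job. What is meant by the stone_b is not blue, and is the smaller of those in its own colour. Several things look just like the stone_d: the one meant starts farthest from the robot's base.

How it is judged (in metres and radians):
On the way, in this order (a step that is already met when the one before it is completed fails the run):
1. every stone that is present stands in its own slot and is let go (x of stone_a in the frame of slot_a between -0.03 and 0.03 m and y of stone_a in the frame of slot_a between -0.005 and 0.005 m and z of stone_a in the frame of slot_a between -0.004 and 0.004 m and angle between each of stone_a, stone_b, stone_c, stone_d's own z axis and vertical below 0.12 rad and angle between the x axis of stone_a and the x axis of slot_a, either way round below 0.08 rad and x of stone_b in the frame of slot_b between -0.03 and 0.03 m and y of stone_b in the frame of slot_b between -0.005 and 0.005 m and z of stone_b in the frame of slot_b between -0.004 and 0.004 m and angle between the x axis of stone_b and the x axis of slot_b, either way round below 0.08 rad and x of stone_c in the frame of slot_c between -0.03 and 0.03 m and y of stone_c in the frame of slot_c between -0.005 and 0.005 m and z of stone_c in the frame of slot_c between -0.004 and 0.004 m and angle between the x axis of stone_c and the x axis of slot_c, either way round below 0.08 rad and x of stone_d in the frame of slot_d between -0.03 and 0.03 m and y of stone_d in the frame of slot_d between -0.005 and 0.005 m and z of stone_d in the frame of slot_d between -0.004 and 0.004 m and angle between the x axis of stone_d and the x axis of slot_d, either way round below 0.08 rad and contact force between each of stone_a, stone_b, stone_c, stone_d and the fingers below 0.2 N), for 0.2 s.
2. the strop block lies on the board, leather up (angle between strop's own y axis and vertical above 2.98 rad and z of strop in the frame of board between 0.057 and 0.079 m and y of strop in the frame of board between -0.168 and -0.06 m), for 0.2 s.
3. the jaw is pushed up so that the block is against the fence (x of strop in the frame of board between 0.059 and 0.071 m and angle between the x axis of strop and the x axis of board, either way round below 0.05 rad and value of joint jaw between 0.081 and 0.096 m), for 0.2 s.
4. the cam lever is swung to lock, pad pressing on the block (value of joint cam_lever above 1.4 rad and contact force between jaw_pad and strop above 1 N), for 0.2 s.
At the end, for the whole second after the job is handed in: Each stone stands in its own slot: on the floor within 4 mm, centred within 30 mm along and 5 mm across. Strop flat on the board, leather up, against the fence within 6 mm, square within 0.05 rad, foot end 60-168 mm before board's middle; jaw 0.081-0.096, lever past 1.4 rad, pad pressing over 1 N (all of step 2 and all of step 3 and all of step 4 and x of stone_a in the frame of slot_a between -0.03 and 0.03 m and y of stone_a in the frame of slot_a between -0.005 and 0.005 m and z of stone_a in the frame of slot_a between -0.004 and 0.004 m and angle between each of stone_a, stone_b, stone_c, stone_d's own z axis and vertical below 0.12 rad and angle between the x axis of stone_a and the x axis of slot_a, either way round below 0.08 rad and x of stone_b in the frame of slot_b between -0.03 and 0.03 m and y of stone_b in the frame of slot_b between -0.005 and 0.005 m and z of stone_b in the frame of slot_b between -0.004 and 0.004 m and angle between the x axis of stone_b and the x axis of slot_b, either way round below 0.08 rad and x of stone_c in the frame of slot_c between -0.03 and 0.03 m and y of stone_c in the frame of slot_c between -0.005 and 0.005 m and z of stone_c in the frame of slot_c between -0.004 and 0.004 m and angle between the x axis of stone_c and the x axis of slot_c, either way round below 0.08 rad and x of stone_d in the frame of slot_d between -0.03 and 0.03 m and y of stone_d in the frame of slot_d between -0.005 and 0.005 m and z of stone_d in the frame of slot_d between -0.004 and 0.004 m and angle between the x axis of stone_d and the x axis of slot_d, either way round below 0.08 rad and linear speed of strop below 0.01 m/s); the robot touches nothing.
It fails at once if one of the other things (mallet, gouges, oil bottle, paste tin, brush, offcut) is moved more than 40 mm (distance of any of mallet, gouge_blue, gouge_wood, oil_bottle, paste_tin, brush, offcut from where it was at the start of the episode above 0.04 m).
Of stone_a, stone_b, stone_c, stone_d only 3 to 4 are there at a start; the rules pass over those that are not, and their reading is None.
At some moment in a run one of strop may be knocked a few centimetres aside while the robot is not near it.
It also fails if it takes over 208 s, if anything falls off the work surface, if the arm or the gripper's body presses on something with over 40 N, if the wrist force passes 120 N, or if a joint passes its speed limit or range.

ROBOT

A 6-joint arm with a two-finger parallel gripper is mounted at the origin on the work surface. World frame = base frame: x ahead of the robot, y to its left, z up, the work surface at z = 0. Lengths are in mm, angles in rad, forces in N, time in s.
With the tool pointing down it reaches from about 350 to 775 mm from the base axis. Payload 7.3 kg.
Tool frame: the origin (TCP) lies midway between the tips of the shut fingers; the grasp point (between the pads) lies 19 mm behind it; x points along the fingers, y is the direction in which the jaws open and shut, and the axes are right-handed (so a half turn about x gives the same grasp; the last joint's range is limited). The gripper opens to 92 mm and grips with 3 to 60 N. Pads are 19 mm wide; open, the fingers measure 130 mm over their backs; the gripper's body (75 mm by 190 mm) begins 47 mm behind the grasp point.
Start: joints at [0.964, 0.342, 1.524, -0, 1.275, -0.146], TCP at [233.438, 470.267, 226.741] pointing down, gripper open.
Joint ranges: [-2.53, 2.53], [-0.77, 2.02], [0.04, 2.7], [-1, 4.14], [0.28, 2.66], [-3.11, 3.11]. Speed limits (rad/s): [2.57, 2.57, 3.14, 3.14, 3.14, 3.14].

INTERFACE

Orientations are given as [roll, pitch, yaw] about the fixed x, y, z axes, in that order (R = Rz(yaw) Ry(pitch) Rx(roll)).
In Python, from plant import bot gives the robot as it stands. The module is installed in compiled form; this text tells all that it offers.
- The arm moves only by the shell command python3 -m handwheel 'ROWS' [OPENING]. ROWS is JSON, a list that holds one entry, the list of rows, each a list of 4 numbers: the shift along the tool's x, y, z in cm, then the turn about the tool's x in rad. A call has 1 to 8 rows; each row shifts and turns the commanded pose from where the row before left it, along the tool's axes as they then stand; what a row does not reach is not made up. A row lasts 1/12 s, in which the tool goes at most 41.7 mm and 7.16 degrees, less where a joint would pass 70% of its speed; a pose out of reach is approached as far as the arm can. A call is refused whole if a number of a shift passes 4.17 or a number of a turn 0.125, either way. A call with a gripper value outside its range is refused whole. OPENING is the opening, from 0 (shut) to 1 (fully open), set as the call begins (- or left out, the last holds). The fingers move at their own pace and stop on an object; the grip force is fixed at half the most. Time passes only in rows, so rows that do not move let the fingers close. It gives the time, the measured TCP pose, the force and the opening at its end, in the units of the state.
- bot.get_obs(): the state, without advancing time (a new reading comes with each control period).
- bot.capture(name): name is "scene" or "top"; returns (picture, depth): 480x640x3 uint8, red, green, blue; 480x640 float32, mm along the optical axis (not along the pixel's ray), 0 where there is no reading.
- bot.camera_model(name): a dict with "fx", "fy", "cx", "cy" (pixels), "position" and "rotation" of the camera in the world. Camera axes: x right, y down, z forward; pixel columns grow to the right and rows downward; lengths in mm; the calibration is good to about 2 mm. A picture is of the moment at which its call begins. camera_model takes no time and is no camera call.
- bot.close_job(): hands the job in, once; it reports no verdict.
Trained networks look in the newest picture that a camera, given by its name, has taken for a name from the list of things; names that differ only in an ending like _2 or _b are one class to them, and where a whole thing is asked for, a point or a joint stands for the part that bears it (a point fixed in the world has none). Each returns a list of dicts, best first, with "conf" (0 to 1); they miss things now and then, are a little off and sometimes report something else, mostly with a low value. They report only what shows in the picture. A call takes as long as a camera call. They do not tell look-alikes from the thing itself.
- bot.find_in(camera, label): "bbox" ([left, top, width, height] in pixels, round what is visible of it).
- bot.spot_point(camera, label): "point" ([column, row] in pixels: a listed point, or the origin of a listed thing).
The state is a dict: "time": time; "joint_positions": joint angles; "dq": joint speeds; "tau": joint torques, N m; "tool_pos": TCP position; "tcp_rot": TCP orientation; "contact_force": force on the tool from outside, world axes, zero at the start; "moment": the same for the moment, N m; "grip_width": finger opening in mm.
Only numpy, scipy, OpenCV 4.12 (cv2) and the standard library are available. Lean on these libraries where they do the work, as an engineer would, in place of code of your own. Each camera call takes 0.05 s, during which the arm holds its last target.

## Working session

There is one attempt and no reset: what is moved stays moved. The work goes in short steps, Python scripts to look and compute and a shell command to move; the robot and the scene stay as the last step left them, time stands still between calls to the robot, and variables do not carry over. Pictures are saved under pics/ and viewed, and the job is handed in when it is done.

```bash
mkdir -p pics; ls; cat > h.py <<'E'
import numpy as np, cv2, json
from plant import bot
def cap(n,save=None):
    p,d=bot.capture(n)
    if save: cv2.imwrite('pics/'+save,p[:,:,::-1])
    return p,d
def world(n,u,v,z):
    m=bot.camera_model(n);R=np.array(m['rotation']);
    if R.shape!=(3,3): raise Exception(R.shape)
    X=np.array([(u-m['cx'])/m['fx']*z,(v-m['cy'])/m['fy']*z,z])
    return R@X+np.array(m['position'])
def cloud(n,d):
    m=bot.camera_model(n);R=np.array(m['rotation'])
    v,u=np.mgrid[0:480,0:640]
    X=np.stack([(u-m['cx'])/m['fx']*d,(v-m['cy'])/m['fy']*d,d],-1)
    W=X@R.T+np.array(m['position']); W[d<=0]=np.nan
    return W
E
python3 - <<'E'
from h import *
for n in('scene','top'):
    p,d=cap(n,n+'0.png'); np.savez('/tmp/'+n+'0.npz',p=p,d=d); print(bot.camera_model(n))
print(bot.get_obs())
E
```

```text
pics
{'fx': 436.9688280254606, 'fy': 436.9688280254606, 'cx': 327.94744729556083, 'cy': 234.49781796293783, 'position': array([907.14764193, 548.5601523 , 850.80839716]), 'rotation': array([-2.32710769,  0.00810071,  2.61821286])}
{'fx': 455.0677345005553, 'fy': 455.0677345005553, 'cx': 313.8435123040583, 'cy': 236.16769486932566, 'position': array([ 254.18953781, -148.42401577, 1502.40063831]), 'rotation': array([-2.97296801e+00,  6.71370538e-05, -1.58399310e+00])}
{'time': 0.1, 'joint_positions': array([ 9.63999205e-01,  3.42699290e-01,  1.52491811e+00,  4.36092817e-06,
        1.27539296e+00, -1.45970062e-01]), 'dq': array([ 9.02573608e-04, -4.00839887e-05, -3.40983660e-03,  5.14950195e-04,
       -2.99600669e-03, -7.54454693e-04]), 'tau': array([ 1.53335841e-03, -4.32007062e+01, -2.44691277e+01,  7.18931551e-02,
        5.26366406e-02, -6.33880336e-05]), 'tool_pos': array([233.21943337, 469.95377578, 226.09163463]), 'tcp_rot': array([-1.71970791,  1.56937861, -2.18053624]), 'contact_force': array([-0.46725116,  0.58841395, -0.52597863]), 'moment': array([0.04643825, 0.02041864, 0.02946272]), 'grip_width': 92.01949658910723}
```

```bash
python3 - <<'E'
s=open('h.py').read()
s=s.replace("R=np.array(m['rotation']);\n    if R.shape!=(3,3): raise Exception(R.shape)","R=rot(m['rotation'])").replace("R=np.array(m['rotation'])","R=rot(m['rotation'])")
s=s.replace("def cap","from scipy.spatial.transform import Rotation as Ro\ndef rot(r): return Ro.from_euler('xyz',r).as_matrix()\ndef proj(n,P):\n    m=bot.camera_model(n);X=(np.asarray(P)-m['position'])@rot(m['rotation'])\n    return np.stack([m['cx']+m['fx']*X[...,0]/X[...,2],m['cy']+m['fy']*X[...,1]/X[...,2]],-1)\ndef cap",1)
open('h.py','w').write(s)
E
python3 - <<'E'
from h import *
for n in('scene','top'):
    z=np.load('/tmp/'+n+'0.npz'); W=cloud(n,z['d'])
    for v in range(40,480,80): print(n,v,[tuple(np.round(W[v,u]).tolist()) for u in range(40,640,140)])
E
```

```text
scene 40 [(1025.0, -1992.0, 110.0), (380.0, -2000.0, -10.0), (-136.0, -1347.0, 92.0), (-550.0, -852.0, 165.0), (-550.0, -261.0, 342.0)]
scene 120 [(1182.0, -1995.0, -266.0), (490.0, -2000.0, -462.0), (301.0, -565.0, 159.0), (-604.0, -804.0, -207.0), (-1494.0, -608.0, -365.0)]
scene 200 [(1354.0, -1895.0, -659.0), (781.0, -602.0, 2.0), (404.0, -387.0, -3.0), (35.0, -163.0, 1.0), (-1440.0, -386.0, -757.0)]
scene 280 [(1355.0, -1075.0, -514.0), (879.0, -163.0, 122.0), (589.0, -53.0, 61.0), (256.0, 80.0, -1.0), (-50.0, 260.0, -2.0)]
scene 360 [(1356.0, -592.0, -430.0), (935.0, 37.0, 129.0), (676.0, 100.0, 1.0), (448.0, 274.0, 60.0), (206.0, 415.0, 60.0)]
scene 440 [(1351.0, -260.0, -358.0), (1060.0, -268.0, -747.0), (759.0, 248.0, 1.0), (537.0, 384.0, 16.0), (299.0, 513.0, -4.0)]
top 40 [(1349.0, 934.0, -162.0), (1349.0, 377.0, -174.0), (1353.0, -188.0, -191.0), (1348.0, -760.0, -195.0), (1349.0, -1341.0, -209.0)]
top 120 [(1271.0, 1270.0, -742.0), (932.0, 313.0, -6.0), (869.0, -176.0, 119.0), (917.0, -670.0, -3.0), (1236.0, -1663.0, -749.0)]
top 200 [(612.0, 695.0, 133.0), (635.0, 295.0, 21.0), (634.0, -174.0, -1.0), (627.0, -648.0, 5.0), (804.0, -1609.0, -746.0)]
top 280 [(365.0, 673.0, 132.0), (366.0, 279.0, 40.0), (362.0, -170.0, 19.0), (357.0, -632.0, -3.0), (399.0, -1565.0, -752.0)]
top 360 [(119.0, 731.0, -1.0), (114.0, 281.0, 2.0), (108.0, -166.0, 5.0), (160.0, -437.0, 573.0), (61.0, -1263.0, -329.0)]
top 440 [(-123.0, 711.0, -3.0), (-128.0, 274.0, -2.0), (-134.0, -162.0, -2.0), (-135.0, -592.0, 18.0), (-245.0, -1254.0, -374.0)]
```

View pics/top0.png

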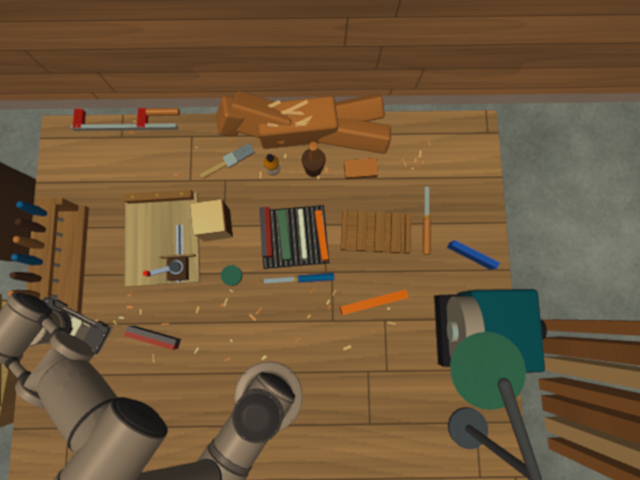

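View pics/scene0.png

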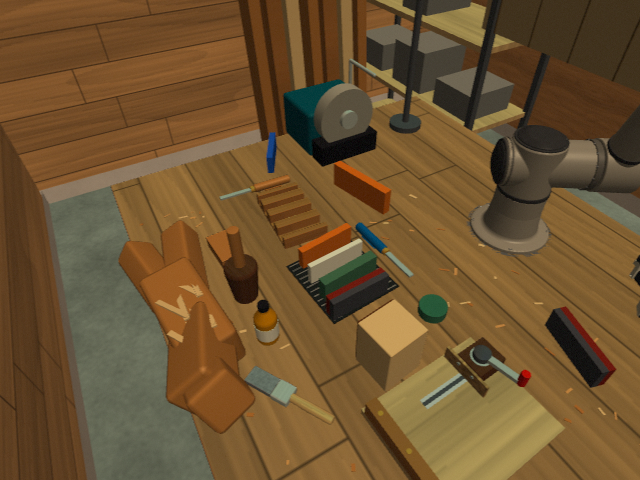

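```bash
python3 - <<'E'
from h import *
z=np.load('/tmp/top0.npz'); W=cloud('top',z['d']); p=z['p']
H=W[...,2]
def rect(mask,name):
    P=W[mask][:,:2].astype(np.float32); r=cv2.minAreaRect(P); print(name,len(P),np.round(W[mask].mean(0),1),np.round(r[0],1),np.round(r[1],1),round(r[2],2))
# stones on mat
sl=np.zeros(H.shape,bool); sl[195:280,255:335]=1
m=sl&(H>56)&(H<72)
n,l,st,c=cv2.connectedComponentsWithStats(m.astype(np.uint8),connectivity=4)
for i in range(1,n):
    if st[i,4]>60: rect(l==i,('stone',c[i].round(),p[l==i].mean(0).round()))
for nm,(v0,v1,u0,u1),lo,hi in [('rack',(200,262,335,418),31,46),('strop',(195,245,188,235),125,150),('fence',(185,205,120,200),48,66),('board',(185,295,115,205),13,23),('knob',(255,285,135,170),80,115),('jaw',(250,285,150,195),50,75)]:
    s=np.zeros(H.shape,bool); s[v0:v1,u0:u1]=1
    rect(s&(H>lo)&(H<hi),nm)
o=bot.get_obs(); print(rot(o['tcp_rot']).round(3))
c=p[180:300,110:430]; cv2.imwrite('pics/crop0.png',cv2.resize(c[:,:,::-1],None,fx=2.5,fy=2.5,interpolation=cv2.INTER_CUBIC))
q,d=z['p'],z['d']
p2=np.load('/tmp/scene0.npz')['p'][160:400,200:560]; cv2.imwrite('pics/crop1.png',cv2.resize(p2[:,:,::-1],None,fx=2.2,fy=2.2,interpolation=cv2.INTER_CUBIC))
E
```

```text
('stone', array([265., 231.]), array([102.,  58.,  49.])) 486 [518.    6.2  62.5] [518.9   6.5] [161.7  32.4] 3.27
('stone', array([302., 234.]), array([184., 186., 151.])) 205 [ 508.2 -112.5   62.2] [ 509.8 -112.3] [161.4  13.8] 4.6
('stone', array([283., 234.]), array([ 71., 100.,  70.])) 396 [506.7 -53.7  62.1] [507.6 -53.6] [159.7  26.3] 6.14
('stone', array([321., 235.]), array([193.,  94.,  20.])) 305 [ 502.1 -174.4   62.3] [ 504.1 -174.1] [159.4  20.1] 7.62
rack 1435 [ 517.8 -360.9   37. ] [ 518.4 -354.5] [226.5 131.2] 86.16
strop 1043 [550.5 174.7 134.2] [552.2 176. ] [102.3 101.3] 7.62
fence 561 [642.  361.2  56.8] [642.7 362.6] [ 27.8 223.5] 3.02
board 4407 [502.9 362.9  17.8] [504.3 345.3] [297.9 258.2] 3.33
knob 47 [386.4 360.   94.8] [391.8 340.4] [16.3 82. ] 14.78
jaw 474 [406.7 289.6  62. ] [406.7 301.4] [ 83.  129.9] 0.28
[[-0.001  0.445  0.896]
 [-0.001  0.896 -0.445]
 [-1.    -0.001 -0.   ]]
```

View pics/crop0.png

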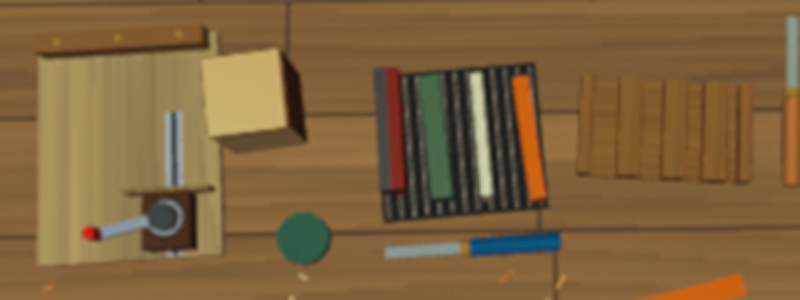

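View pics/crop1.png

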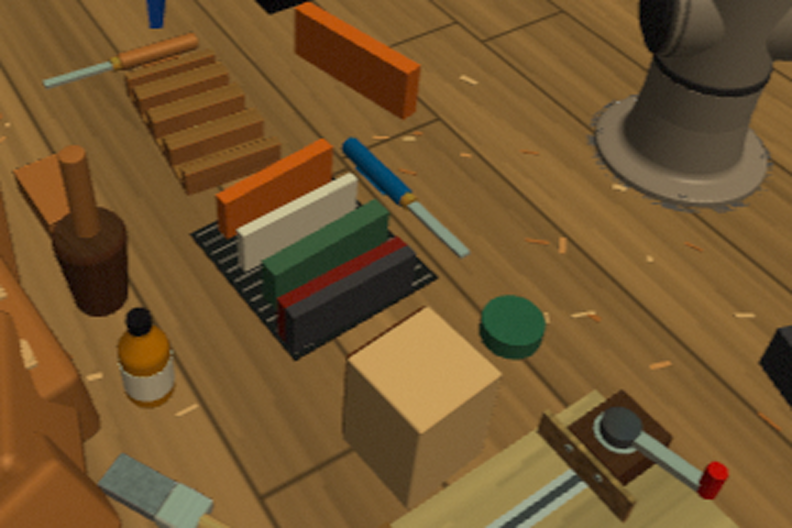

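```bash
cat >> h.py <<'E'
def fitrack(W,rng=(200,262,335,420),yaw=None):
    from scipy.ndimage import gaussian_filter1d
    H=W[...,2]; s=np.zeros(H.shape,bool); s[rng[0]:rng[1],rng[2]:rng[3]]=1
    m=s&(H>4)&(H<46); P=W[m]
    t=P[P[:,2]>31]; r=cv2.minAreaRect(t[:,:2].astype(np.float32))
    return P,r
E
python3 - <<'E'
from h import *
z=np.load('/tmp/top0.npz'); W=cloud('top',z['d'])
P,r=fitrack(W); a=np.deg2rad(r[2]-90); c=np.array(r[0])
print(r)
ex=np.array([np.cos(a),np.sin(a)]); ey=np.array([-ex[1],ex[0]])
L=(P[:,:2]-c); lx=L@ex; ly=L@ey
k=abs(lx)<55
for b in range(-114,114,3):
    q=P[k&(ly>=b)&(ly<b+3),2]
    print(b+1.5,len(q),None if len(q)==0 else round(float(np.median(q)),1), end=' | ')
# expected edges
E
```

```text
((518.4285278320312, -354.51702880859375), (226.48529052734375, 131.19947814941406), 86.16424560546875)
-112.5 12 35.0 | -109.5 36 38.1 | -106.5 22 37.4 | -103.5 39 36.9 | -100.5 31 36.5 | -97.5 76 27.4 | -94.5 31 8.4 | -91.5 29 6.4 | -88.5 21 6.9 | -85.5 19 9.7 | -82.5 0 None | -79.5 16 36.0 | -76.5 30 38.3 | -73.5 34 36.0 | -70.5 25 36.3 | -67.5 30 37.1 | -64.5 28 36.9 | -61.5 28 37.3 | -58.5 33 37.5 | -55.5 31 36.1 | -52.5 33 35.1 | -49.5 70 19.0 | -46.5 24 7.3 | -43.5 24 7.7 | -40.5 24 8.0 | -37.5 23 8.3 | -34.5 24 8.4 | -31.5 17 8.5 | -28.5 1 32.2 | -25.5 24 36.3 | -22.5 29 36.8 | -19.5 30 36.7 | -16.5 31 37.3 | -13.5 33 38.0 | -10.5 28 37.1 | -7.5 29 37.3 | -4.5 30 37.3 | -1.5 28 37.0 | 1.5 48 34.6 | 4.5 47 11.2 | 7.5 25 6.8 | 10.5 25 7.8 | 13.5 19 8.2 | 16.5 24 7.9 | 19.5 24 8.6 | 22.5 26 7.4 | 25.5 22 7.5 | 28.5 17 9.2 | 31.5 8 34.4 | 34.5 30 36.3 | 37.5 30 36.9 | 40.5 31 37.3 | 43.5 29 35.8 | 46.5 32 38.1 | 49.5 31 37.8 | 52.5 30 36.4 | 55.5 31 36.5 | 58.5 28 38.1 | 61.5 50 29.2 | 64.5 21 8.4 | 67.5 25 8.4 | 70.5 28 8.5 | 73.5 24 7.0 | 76.5 25 8.5 | 79.5 23 6.9 | 82.5 21 8.3 | 85.5 22 7.8 | 88.5 21 8.3 | 91.5 24 9.1 | 94.5 18 6.8 | 97.5 15 36.6 | 100.5 33 36.8 | 103.5 29 37.2 | 106.5 28 38.4 | 109.5 33 36.6 | 112.5 36 33.8 |
```

```bash
cat > plan.py <<'E'
import sys
from h import *
# usage: plan.py x y z yaw(deg of tool y)
def st():
    o=bot.get_obs(); R=rot(o['tcp_rot']); yaw=np.degrees(np.arctan2(R[1,1],R[0,1]))
    return o,R,yaw
if __name__=='__main__':
    t=np.array(list(map(float,sys.argv[1:4]))); ty=float(sys.argv[4])
    o,R,yaw=st(); dy=(ty-yaw+180)%360-180
    a=np.radians(ty); Y=np.array([np.cos(a),np.sin(a),0]);X=np.array([0,0,-1.]);Z=np.cross(X,Y)
    d=(t-o['tool_pos'])/10
    print('turn rad',round(-np.radians(dy),3),'then shift cm x,y,z',[round(float(d@k),2) for k in (X,Y,Z)],'| now',np.round(o['tool_pos'],1),round(yaw,1),'w',round(o['grip_width'],1),'t',round(o['time'],2),'F',np.round(o['contact_force'],1),'j',np.round(o['joint_positions'],2))
E
python3 -m handwheel '[[[0,0,0,-0.119],[0,0,0,-0.119],[0,0,0,-0.119],[0,0,0,-0.119],[0,0,0,-0.118]]]' 1
python3 plan.py 504.1 -174.1 150 97.6
```

```text
time: 0.52
tool_pos: [233.3, 470.1, 226.3]
tcp_rot: [-2.325, 1.57, -2.186]
contact_force: [0.5, 1.1, 0.2]
grip_width: 92.3
turn rad 0.006 then shift cm x,y,z [7.63, -67.43, 18.32] | now [233.3 470.1 226.3] 98.0 w 92.3 t 0.52 F [0.5 1.1 0.2] j [ 0.96  0.34  1.52  0.    1.28 -0.75]
```

```bash
python3 -m handwheel '[[[0,-3.75,1.02,0],[0,-3.75,1.02,0],[0,-3.75,1.02,0],[0,-3.75,1.02,0],[0,-3.75,1.02,0],[0,-3.75,1.02,0],[0,-3.75,1.02,0],[0,-3.75,1.02,0]]]' 0.45 >/dev/null
python3 -m handwheel '[[[0,-3.75,1.02,0],[0,-3.75,1.02,0],[0,-3.75,1.02,0],[0,-3.75,1.02,0],[0,-3.75,1.02,0],[0,-3.75,1.02,0],[0,-3.75,1.02,0],[0,-3.75,1.02,0]]]' >/dev/null
python3 -m handwheel '[[[0,-3.75,1.0,0],[0,-3.7,1.0,0],[0,0,0,0],[0,0,0,0]]]'
python3 plan.py 504.1 -174.1 150 97.6
```

```text
time: 2.18
tool_pos: [504.4, -175.3, 225.6]
tcp_rot: [2.417, 1.569, 2.547]
contact_force: [-0.6, 0.1, -0.2]
grip_width: 41.4
turn rad -0.002 then shift cm x,y,z [7.56, 0.13, -0.02] | now [ 504.4 -175.3  225.6] 97.5 w 41.4 t 2.18 F [-0.6  0.1 -0.2] j [-0.48  0.36  1.5   0.    1.28 -2.18]
```

```bash
python3 -m handwheel '[[[3.5,0.1,0,0],[3.5,0,0,0],[3.5,0,0,0],[3.5,0,0,0],[0,0,0,0]]]'
python3 plan.py 504.1 -174.1 36 97.6
python3 - <<'E'
from h import *
p,d=cap('scene','s1.png')
cv2.imwrite('pics/s1c.png',cv2.resize(p[160:360,220:480,::-1],None,fx=3,fy=3))
E
```

```text
time: 2.6
tool_pos: [500.0, -169.4, 80.9]
tcp_rot: [2.505, 1.558, 2.639]
contact_force: [-1.9, -0.2, 0.2]
grip_width: 41.6
turn rad 0.002 then shift cm x,y,z [4.49, -0.52, 0.34] | now [ 500.  -169.4   80.9] 97.7 w 41.6 t 2.6 F [-1.9 -0.2  0.2] j [-0.47  0.52  1.7   0.    0.94 -2.18]
```

View pics/s1c.png

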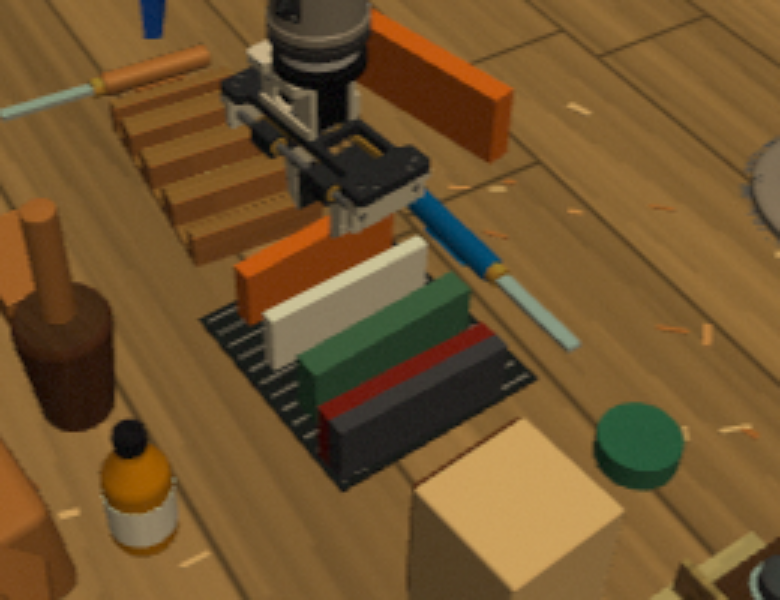

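```bash
python3 -m handwheel '[[[0,0,0,0],[0,0,0,0],[0,0,0,0]]]'
python3 plan.py 504.1 -174.1 36 97.6
```

```text
time: 2.9
tool_pos: [505.8, -173.3, 89.2]
tcp_rot: [-0.578, 1.566, -0.444]
contact_force: [-0.1, -0.6, 1.7]
grip_width: 41.4
turn rad 0.001 then shift cm x,y,z [5.32, -0.06, -0.18] | now [ 505.8 -173.3   89.2] 97.7 w 41.4 t 2.9 F [-0.1 -0.6  1.7] j [-0.47  0.51  1.68  0.    0.95 -2.18]
```

```bash
python3 -m handwheel '[[[1,0,0,0],[1,0,0,0],[1,0,0,0],[1,0,0,0],[0.9,0,0,0],[0,0,0,0],[0,0,0,0],[0,0,0,0]]]'
python3 plan.py 504.1 -174.1 36 97.6
```

```text
time: 3.57
tool_pos: [504.6, -173.0, 37.7]
tcp_rot: [-0.034, 1.571, 0.099]
contact_force: [0.3, 0.2, -0.1]
grip_width: 41.2
turn rad 0.001 then shift cm x,y,z [0.17, -0.1, -0.07] | now [ 504.6 -173.    37.7] 97.6 w 41.2 t 3.57 F [ 0.3  0.2 -0.1] j [-0.47  0.58  1.73  0.    0.83 -2.18]
```

```bash
python3 -m handwheel '[[[0.15,-0.1,-0.05,0],[0,0,0,0],[0,0,0,0],[0,0,0,0],[0,0,0,0],[0,0,0,0],[0,0,0,0],[0,0,0,0]]]' 0
python3 plan.py 504.1 -174.1 36 97.6
```

```text
time: 4.23
tool_pos: [504.3, -174.1, 36.5]
tcp_rot: [-0.601, 1.57, -0.468]
contact_force: [-0.1, -0.0, 2.5]
grip_width: 19.8
turn rad 0.001 then shift cm x,y,z [0.05, 0.01, -0.02] | now [ 504.3 -174.1   36.5] 97.6 w 19.8 t 4.23 F [-0.1 -0.   2.5] j [-0.48  0.58  1.73  0.    0.83 -2.18]
```

```bash
python3 -m handwheel '[[[-1,0,0,0],[-2,0,0,0],[-2,0,0,0.05],[-2,0,0,0.05],[-1.5,0,0,0.05],[-0.5,0,0,0.05],[0,0,0,0],[0,0,0,0]]]'
python3 plan.py 515.8 -392.9 130 86.16
```

```text
time: 4.9
tool_pos: [503.7, -173.7, 126.1]
tcp_rot: [2.546, 1.57, 2.481]
contact_force: [0.1, 0.8, -4.2]
grip_width: 19.9
turn rad 0.002 then shift cm x,y,z [-0.39, -21.79, 2.68] | now [ 503.7 -173.7  126.1] 86.3 w 19.9 t 4.9 F [ 0.1  0.8 -4.2] j [-0.48  0.46  1.64  0.    1.04 -1.98]
```

```bash
python3 -m handwheel '[[[0,-1.5,0.2,0],[0,-3,0.4,0],[0,-3.5,0.4,0],[0,-3.5,0.4,0],[0,-3.5,0.4,0],[0,-3.5,0.4,0],[0,-2.2,0.3,0],[0,-1.1,0.2,0]]]'
python3 -m handwheel '[[[0,0,0,0],[0,0,0,0],[0,0,0,0],[0,0,0,0]]]' >/dev/null
python3 plan.py 515.8 -392.9 75 86.16
python3 - <<'E'
from h import *
p,d=cap('top','t2.png'); np.savez('/tmp/t2.npz',p=p,d=d)
W=cloud('top',d);s=np.zeros(d.shape,bool);s[190:275,330:440]=1
m=s&(p[...,0]>150)&(p[...,2]<50)&(p[...,1]<130)&(W[...,2]>120)
print(m.sum(),np.nanmean(W[m],0))
cv2.imwrite('pics/t2c.png',cv2.resize(p[180:290,310:450,::-1],None,fx=5,fy=5))
E
```

```text
time: 5.57
tool_pos: [515.1, -397.3, 124.4]
tcp_rot: [3.05, 1.569, 2.982]
contact_force: [-0.8, -0.8, -3.8]
grip_width: 19.7
turn rad 0.002 then shift cm x,y,z [5.07, -0.08, -0.05] | now [ 516.4 -392.2  125.7] 86.2 w 19.8 t 5.9 F [ 0.7  0.8 -5.1] j [-0.77  0.65  1.29  0.    1.2  -2.27]
3 [ 492.47275626 -398.09174284  152.33281033]
```

View pics/t2c.png

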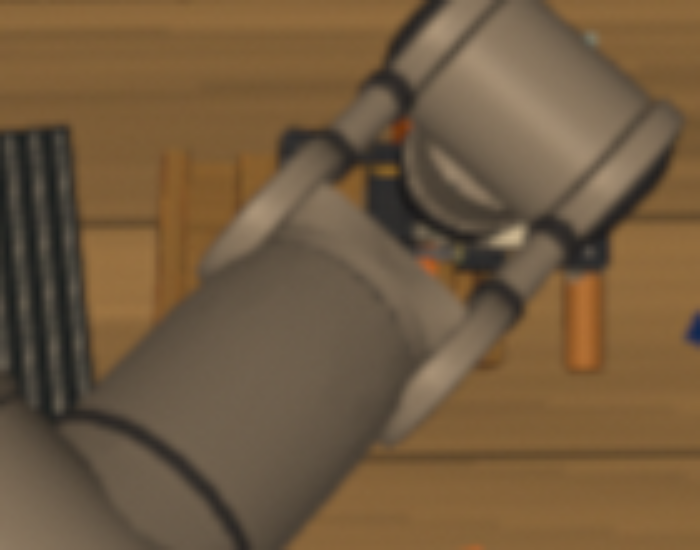

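```bash
python3 -m handwheel '[[[1,0,0,0],[1.5,-0.05,0,0],[1.2,0,0,0],[0.8,0,0,0],[0,0,0,0],[0,0,0,0],[0,0,0,0],[0,0,0,0]]]'
python3 plan.py 515.8 -392.9 41.5 86.16
python3 - <<'E'
from h import *
p,d=cap('scene','s2.png'); np.savez('/tmp/s2.npz',p=p,d=d)
W=cloud('scene',d)
c=cv2.resize(p[150:270,240:360,::-1],None,fx=5,fy=5)
cv2.imwrite('pics/s2c.png',c)
m=(p[...,0]>120)&(p[...,2]<60)&(p[...,1]<120)&(W[...,2]>45)&(W[...,2]<115)&(abs(W[...,1]+393)<40)
m[:,:240]=0
Q=W[m];print(len(Q))
# near (+y) face of stone
R=rot([0,0,np.radians(-3.84)])
C=np.array([518.4,-354.5,0]); L=(Q-C)@R
for lo in range(-90,100,20):
    q=L[(L[:,0]>lo)&(L[:,0]<lo+20)]
    if len(q)>5: print(lo,len(q),np.percentile(q[:,1],[10,50,90]).round(1),q[:,2].min().round(1),q[:,2].max().round(1))
E
```

```text
time: 6.62
tool_pos: [516.9, -394.2, 82.1]
tcp_rot: [-0.632, 1.569, -0.698]
contact_force: [0.2, -0.5, -3.0]
grip_width: 19.8
turn rad 0.0 then shift cm x,y,z [4.06, 0.12, -0.12] | now [ 516.9 -394.2   82.1] 86.2 w 19.8 t 6.62 F [ 0.2 -0.5 -3. ] j [-0.77  0.7   1.33  0.    1.11 -2.27]
745
-90 32 [-36.6 -31.1 -29.6] 50.7 108.2
-70 52 [-33.3 -30.6 -28.4] 46.2 98.4
-50 58 [-32.9 -30.7 -28.8] 48.4 85.1
-30 44 [-33.5 -31.1 -29.3] 46.0 84.8
-10 33 [-32.9 -30.6 -28.6] 46.8 76.7
10 89 [-42.5 -31.5 -28.9] 49.4 110.5
30 114 [-42.3 -32.  -29.2] 50.9 111.6
50 120 [-44.1 -31.7 -28.7] 47.5 110.2
70 71 [-45.  -31.3 -27.9] 50.9 110.3
```

View pics/s2c.png

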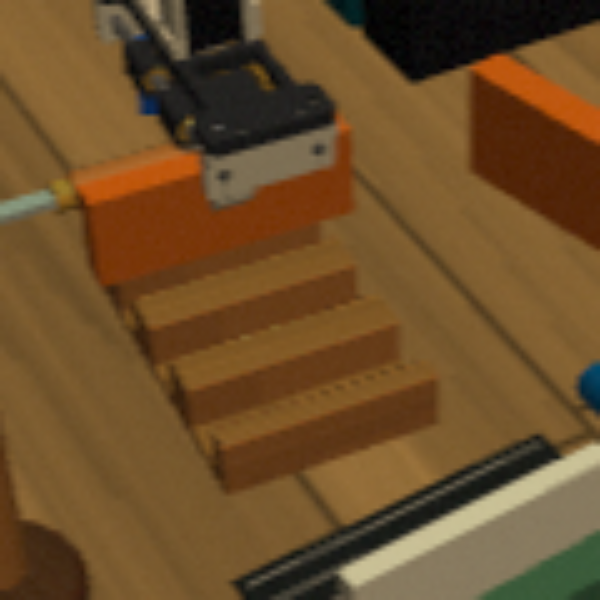

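```bash
python3 - <<'E'
from h import *
z=np.load('/tmp/scene0.npz');W=cloud('scene',z['d'])
R=rot([0,0,np.radians(-3.84)]);C=np.array([518.4,-354.5,0]); L=(W-C)@R
m=(abs(L[...,0])<50)&(L[...,2]>14)&(L[...,2]<32)&(L[...,1]>-115)&(L[...,1]<116)
h,e=np.histogram(L[m][:,1],bins=np.arange(-115,117,2))
for a,b in zip(h,e): print(int(b),a,end='; ')
m=(abs(L[...,1])<112)&(L[...,2]>34)&(L[...,2]<42)
print(np.percentile(L[m][:,0],[1,99]))
# fit +y end face
m=(abs(L[...,0])<55)&(L[...,2]>12)&(L[...,2]<30)&(L[...,1]>108)&(L[...,1]<118)
print(np.polyfit(L[m][:,0],L[m][:,1],1),np.median(L[m][:,1]))
for f in (-67,-14,44.5+0):
  pass
E
```

```text
-115 0; -113 0; -111 0; -109 0; -107 0; -105 1; -103 13; -101 26; -99 28; -97 13; -95 4; -93 0; -91 0; -89 0; -87 0; -85 0; -83 0; -81 0; -79 0; -77 0; -75 0; -73 0; -71 0; -69 0; -67 0; -65 0; -63 0; -61 0; -59 0; -57 5; -55 26; -53 52; -51 41; -49 5; -47 2; -45 1; -43 0; -41 0; -39 0; -37 0; -35 0; -33 0; -31 0; -29 0; -27 0; -25 0; -23 0; -21 0; -19 0; -17 0; -15 0; -13 0; -11 0; -9 0; -7 0; -5 0; -3 13; -1 47; 1 62; 3 28; 5 5; 7 0; 9 0; 11 0; 13 0; 15 0; 17 0; 19 0; 21 0; 23 0; 25 0; 27 0; 29 0; 31 0; 33 0; 35 0; 37 0; 39 0; 41 0; 43 0; 45 0; 47 0; 49 0; 51 0; 53 0; 55 3; 57 39; 59 58; 61 41; 63 18; 65 2; 67 0; 69 0; 71 0; 73 0; 75 0; 77 0; 79 0; 81 0; 83 0; 85 0; 87 0; 89 0; 91 0; 93 0; 95 0; 97 0; 99 0; 101 0; 103 0; 105 0; 107 13; 109 46; 111 68; 113 22; [-243.33146842  251.83311853]
[-3.07657982e-03  1.11359848e+02] 111.43412737761824
```

```bash
python3 -m handwheel '[[[0.5,0.1,0,0],[1,0,-0.1,0],[1,0,0,0],[0.8,0,0,0],[0.5,0,0,0],[0,0,0,0],[0,0,0,0],[0,0,0,0]]]'
python3 plan.py 515.8 -392.9 41.5 86.16
```

```text
time: 7.33
tool_pos: [515.6, -392.8, 43.0]
tcp_rot: [1.102, 1.571, 1.035]
contact_force: [-0.7, 0.3, -4.6]
grip_width: 19.6
turn rad 0.0 then shift cm x,y,z [0.15, -0.01, 0.02] | now [ 515.6 -392.8   43. ] 86.2 w 19.6 t 7.33 F [-0.7  0.3 -4.6] j [-0.77  0.74  1.37  0.    1.03 -2.27]
```

```bash
python3 -m handwheel '[[[0.15,0,0,0],[0.05,0,0,0],[0,0,0,0],[0,0,0,0]]]'
python3 -m handwheel '[[[0,0,0,0],[0,0,0,0],[0,0,0,0],[0,0,0,0]]]' 0.36
python3 -m handwheel '[[[-0.5,0,0,0],[-1.5,0,0,0],[-2,0,0,0],[-2,0,0,0],[-2,0,0,-0.05],[-1,0,0,-0.05],[0,0,0,0],[0,0,0,0]]]' 
python3 plan.py 509.8 -112.3 130 94.6
```

```text
time: 7.67
tool_pos: [515.7, -392.9, 41.4]
tcp_rot: [-0.603, 1.57, -0.67]
contact_force: [0.5, 0.0, -3.0]
grip_width: 20.1
time: 8.0
tool_pos: [515.7, -392.9, 41.6]
tcp_rot: [-0.577, 1.57, -0.644]
contact_force: [-0.0, -1.1, -0.7]
grip_width: 32.8
time: 8.67
tool_pos: [515.7, -392.9, 131.8]
tcp_rot: [-0.712, 1.569, -0.68]
contact_force: [-0.3, 0.3, -0.8]
grip_width: 32.6
turn rad -0.049 then shift cm x,y,z [0.18, 28.01, 1.66] | now [ 515.7 -392.9  131.8] 91.8 w 32.6 t 8.67 F [-0.3  0.3 -0.8] j [-0.77  0.65  1.29  0.    1.21 -2.37]
```

```bash
python3 -m handwheel '[[[0,0,0,-0.049],[0,2.5,0.15,0],[0,4,0.25,0],[0,4.1,0.25,0],[0,4.1,0.25,0],[0,4.1,0.25,0],[0,4,0.25,0],[0,3,0.2,0]]]' 0.37
python3 -m handwheel '[[[0,1.5,0.06,0],[0,0.7,0,0],[1.5,0,0,0],[2.5,0,0,0],[1,0,0,0],[0,0,0,0],[0,0,0,0],[0,0,0,0]]]'
python3 plan.py 509.8 -112.3 36.5 94.6
```

```text
time: 9.33
tool_pos: [508.8, -131.0, 130.0]
tcp_rot: [2.467, 1.568, 2.548]
contact_force: [0.6, -0.4, -0.3]
grip_width: 33.8
time: 10.0
tool_pos: [509.6, -113.0, 81.8]
tcp_rot: [-0.412, 1.57, -0.331]
contact_force: [0.8, -0.1, -0.2]
grip_width: 33.9
turn rad 0.001 then shift cm x,y,z [4.53, 0.07, 0.03] | now [ 509.6 -113.    81.8] 94.7 w 33.9 t 10.0 F [ 0.8 -0.1 -0.2] j [-0.37  0.5   1.72  0.    0.92 -2.02]
```

```bash
python3 - <<'E'
from h import *
p,d=cap('scene','s3.png')
cv2.imwrite('pics/s3c.png',cv2.resize(p[150:350,220:420,::-1],None,fx=3,fy=3))
W=cloud('scene',d);print(bot.get_obs()['tool_pos'])
E
```

```text
[ 509.69919656 -112.95823449   82.0505398 ]
```

View pics/s3c.png

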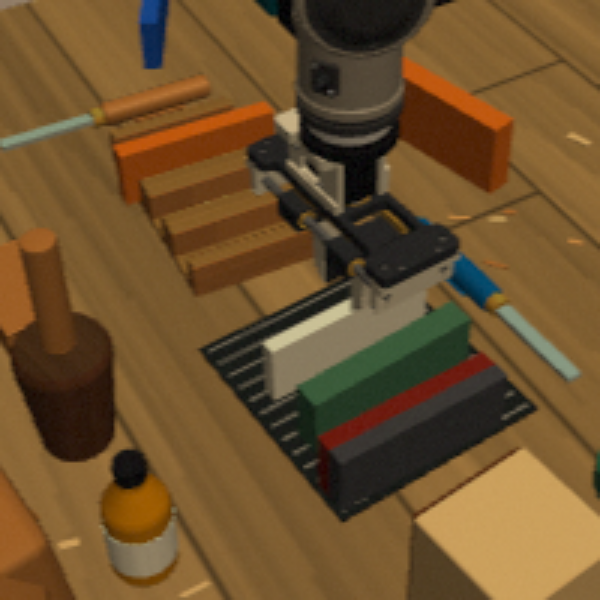

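```bash
python3 -m handwheel '[[[1,0.05,0,0],[1.2,0,0,0],[1.2,0,0,0],[0.8,0,0,0],[0.3,0,0,0],[0,0,0,0],[0,0,0,0],[0,0,0,0]]]'
python3 -m handwheel '[[[0,0,0,0],[0,0,0,0],[0,0,0,0],[0,0,0,0],[0,0,0,0],[0,0,0,0]]]' 0
python3 plan.py 512.5 -442.8 130 86.16
python3 -m handwheel '[[[-1,0,0,0],[-2,0,0,0],[-2,0,0,0.05],[-2,0,0,0.05],[-1.5,0,0,0.047],[-0.5,0,0,0],[0,0,0,0],[0,0,0,0]]]'
python3 plan.py 512.5 -442.8 130 86.16
```

```text
time: 10.72
tool_pos: [509.5, -112.0, 36.8]
tcp_rot: [-0.366, 1.57, -0.283]
contact_force: [-0.3, -0.8, -0.6]
grip_width: 34.2
time: 11.22
tool_pos: [509.2, -111.9, 36.5]
tcp_rot: [-0.386, 1.57, -0.303]
contact_force: [-0.9, -0.8, 2.4]
grip_width: 14.0
turn rad 0.149 then shift cm x,y,z [-9.35, -32.99, 2.55] | now [ 509.2 -111.9   36.5] 94.7 w 14.0 t 11.22 F [-0.9 -0.8  2.4] j [-0.36  0.57  1.76  0.    0.81 -2.02]
time: 11.88
tool_pos: [508.6, -111.6, 125.8]
tcp_rot: [2.711, 1.57, 2.647]
contact_force: [-1.2, 0.8, -3.9]
grip_width: 13.8
turn rad 0.004 then shift cm x,y,z [-0.42, -33.02, 2.61] | now [ 508.6 -111.6  125.8] 86.4 w 13.8 t 11.88 F [-1.2  0.8 -3.9] j [-0.36  0.44  1.68  0.    1.02 -1.87]
```

```bash
python3 -m handwheel '[[[0,-1.5,0.1,0],[0,-3,0.2,0],[0,-4,0.35,0],[0,-4,0.35,0],[0,-4,0.35,0],[0,-4,0.35,0],[0,-4,0.35,0],[0,-4,0.3,0]]]'
python3 -m handwheel '[[[0,-3,0.2,0],[0,-1.5,0.1,0],[0,0,0,0],[0,0,0,0],[0,0,0,0],[0,0,0,0]]]'
python3 plan.py 512.5 -442.8 80 86.16
```

```text
time: 12.55
tool_pos: [513.1, -399.1, 124.1]
tcp_rot: [2.361, 1.567, 2.297]
contact_force: [0.4, -1.3, -2.3]
grip_width: 13.8
time: 13.05
tool_pos: [514.2, -441.3, 125.4]
tcp_rot: [2.219, 1.569, 2.156]
contact_force: [0.5, 0.1, -2.9]
grip_width: 13.6
turn rad 0.004 then shift cm x,y,z [4.54, -0.16, -0.16] | now [ 514.2 -441.3  125.4] 86.4 w 13.6 t 13.05 F [ 0.5  0.1 -2.9] j [-0.82  0.71  1.19  0.    1.25 -2.33]
```

```bash
python3 -m handwheel '[[[1,-0.15,-0.1,0],[1.5,0,0,0.004],[1.2,0,0,0],[0.8,0,0,0],[0,0,0,0],[0,0,0,0],[0,0,0,0],[0,0,0,0]]]'
python3 plan.py 512.5 -442.8 41.5 86.16
python3 - <<'E'
from h import *
p,d=cap('scene','s4.png'); np.savez('/tmp/s4.npz',p=p,d=d)
W=cloud('scene',d)
c=cv2.resize(p[130:270,240:380,::-1],None,fx=5,fy=5)[:600]
cv2.imwrite('pics/s4c.png',c)
R=rot([0,0,np.radians(-3.84)])
C=np.array([518.4,-354.5,0]); L=(W-C)@R
for nm,m in(('white',(p.min(-1)>110)&(L[...,2]>45)&(L[...,2]<100)&(abs(L[...,1]+86)<25)),('orange',(p[...,0]>100)&(p[...,2]<60)&(L[...,2]>42)&(L[...,2]<60)&(abs(L[...,1]+35)<25))):
  Q=L[m]
  for lo in range(-90,100,30):
    q=Q[(Q[:,0]>lo)&(Q[:,0]<lo+30)]
    if len(q)>5: print(nm,lo,len(q),np.percentile(q[:,1],[10,50,90]).round(1),q[:,2].min().round(1),q[:,2].max().round(1))
  print(Q[:,0].min(),Q[:,0].max())
E
```

```text
time: 13.72
tool_pos: [513.4, -444.6, 82.1]
tcp_rot: [-0.708, 1.569, -0.777]
contact_force: [0.7, -0.2, -3.0]
grip_width: 14.1
turn rad -0.002 then shift cm x,y,z [4.06, 0.18, -0.11] | now [ 513.4 -444.6   82.1] 86.1 w 14.1 t 13.72 F [ 0.7 -0.2 -3. ] j [-0.83  0.75  1.23  0.    1.16 -2.33]Traceback (most recent call last):
  File "<stdin>", line 13, in <module>
    return umr_minimum(a, axis, None, out, keepdims, initial, where)
ValueError: zero-size array to reduction operation minimum which has no identity
```

View pics/s4c.png

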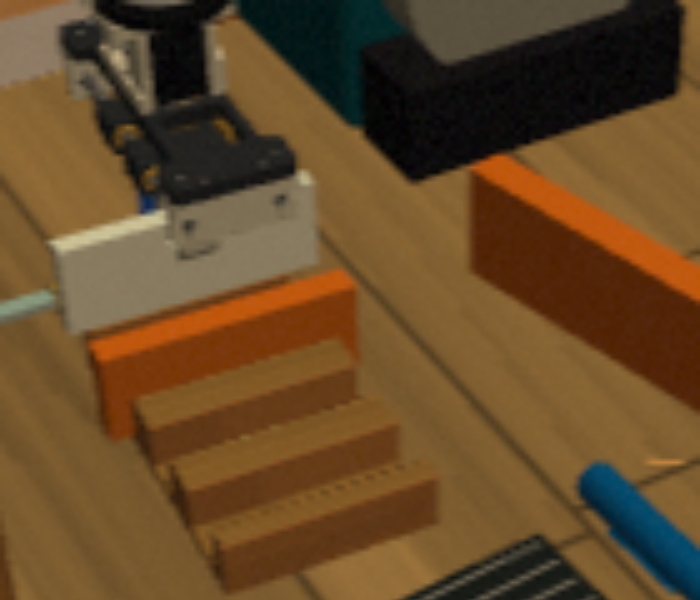

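```bash
python3 -m handwheel '[[[0,0.1,-0.1,0],[0,0,0,0],[0,0,0,0],[0,0,0,0]]]'
python3 plan.py 512.5 -442.8 41.5 86.16

```

```text
time: 14.1
tool_pos: [512.1, -443.2, 81.4]
tcp_rot: [-0.45, 1.571, -0.519]
contact_force: [-0.0, -0.2, -3.0]
grip_width: 13.8
turn rad -0.002 then shift cm x,y,z [3.99, 0.05, 0.03] | now [ 512.1 -443.2   81.4] 86.1 w 13.8 t 14.1 F [-0.  -0.2 -3. ] j [-0.83  0.75  1.24  0.    1.16 -2.33]
```

```bash
python3 -m handwheel '[[[0.5,0,0,0],[1,0,0,0],[1,0,0,0],[0.8,0,0,0],[0.5,0,0,0],[0,0,0,0],[0,0,0,0],[0,0,0,0]]]'
python3 plan.py 512.5 -442.8 41.5 86.16
```

```text
time: 14.77
tool_pos: [512.1, -443.2, 42.9]
tcp_rot: [1.924, 1.571, 1.856]
contact_force: [0.2, 0.5, -3.4]
grip_width: 13.9
turn rad -0.002 then shift cm x,y,z [0.14, 0.04, 0.04] | now [ 512.1 -443.2   42.9] 86.1 w 13.9 t 14.77 F [ 0.2  0.5 -3.4] j [-0.83  0.79  1.27  0.    1.08 -2.33]
```

```bash
python3 -m handwheel '[[[0.15,0,0,0],[0.05,0,0,0],[0,0,0,0],[0,0,0,0]]]'
python3 -m handwheel '[[[0,0,0,0],[0,0,0,0],[0,0,0,0],[0,0,0,0]]]' 0.29
python3 -m handwheel '[[[-0.5,0,0,0],[-1.5,0,0,0],[-2,0,0,0],[-2,0,0,0],[-2,0,0,-0.08],[-1,0,0,-0.094],[0,0,0,0],[0,0,0,0]]]' 
python3 plan.py 507.6 -53.6 130 96.14
```

```text
time: 15.1
tool_pos: [512.2, -443.3, 41.4]
tcp_rot: [-0.606, 1.57, -0.674]
contact_force: [1.1, 0.0, -1.5]
grip_width: 13.6
time: 15.43
tool_pos: [512.2, -443.3, 41.4]
tcp_rot: [-0.546, 1.57, -0.615]
contact_force: [-0.2, 0.6, -0.9]
grip_width: 26.3
time: 16.1
tool_pos: [512.2, -443.4, 131.8]
tcp_rot: [-0.846, 1.569, -0.743]
contact_force: [0.4, 0.1, -0.5]
grip_width: 26.5
turn rad -0.005 then shift cm x,y,z [0.18, 38.8, 3.71] | now [ 512.2 -443.4  131.8] 95.9 w 26.5 t 16.1 F [ 0.4  0.1 -0.5] j [-0.83  0.7   1.18  0.    1.26 -2.5 ]
```

```bash
python3 -m handwheel '[[[0,2,0.2,-0.005],[0,4,0.4,0],[0,4.1,0.4,0],[0,4.1,0.4,0],[0,4.1,0.4,0],[0,4.1,0.4,0],[0,4.1,0.4,0],[0,4.1,0.4,0]]]' 0.4
python3 -m handwheel '[[[0,4.1,0.4,0],[0,2.5,0.2,0],[0,1.2,0.1,0],[0,0.4,0,0],[1.5,0,0,0],[2.5,0,0,0],[1,0,0,0],[0,0,0,0]]]'
python3 -m handwheel '[[[0,0,0,0],[0,0,0,0],[0,0,0,0]]]' >/dev/null
python3 plan.py 507.6 -53.6 36.5 96.14
```

```text
time: 16.77
tool_pos: [507.2, -133.6, 130.1]
tcp_rot: [2.543, 1.569, 2.65]
contact_force: [0.8, -0.5, 0.7]
grip_width: 36.9
time: 17.43
tool_pos: [504.5, -54.2, 78.6]
tcp_rot: [2.806, 1.565, 2.914]
contact_force: [-0.7, 0.6, 0.5]
grip_width: 36.7
turn rad 0.002 then shift cm x,y,z [4.57, 0.04, 0.06] | now [507.  -54.1  82.2] 96.3 w 36.4 t 17.68 F [ 0.1 -0.1  0.6] j [-0.26  0.48  1.76  0.    0.9  -1.94]
```

```bash
python3 -m handwheel '[[[1,0.05,0,0],[1.2,0,0,0],[1.2,0,0,0],[0.8,0,0,0],[0.35,0,0,0],[0,0,0,0],[0,0,0,0],[0,0,0,0]]]'
python3 -m handwheel '[[[0,0,0,0],[0,0,0,0],[0,0,0,0],[0,0,0,0],[0,0,0,0],[0,0,0,0]]]' 0
python3 plan.py 519.6 -337 130 86.16
python3 -m handwheel '[[[-1,0,0,0],[-2,0,0,0],[-2,0,0,0.06],[-2,0,0,0.06],[-1.5,0,0,0.05],[-0.5,0,0,0],[0,0,0,0],[0,0,0,0]]]'
python3 plan.py 519.6 -337 130 86.16
```

```text
time: 18.35
tool_pos: [506.7, -53.1, 36.2]
tcp_rot: [-0.282, 1.57, -0.172]
contact_force: [0.2, 0.0, 0.1]
grip_width: 36.9
time: 18.85
tool_pos: [506.6, -53.2, 36.1]
tcp_rot: [-0.378, 1.57, -0.268]
contact_force: [-0.3, -0.6, 5.3]
grip_width: 25.8
turn rad 0.177 then shift cm x,y,z [-9.39, -28.23, 3.2] | now [506.6 -53.2  36.1] 96.3 w 25.8 t 18.85 F [-0.3 -0.6  5.3] j [-0.26  0.55  1.8  -0.    0.79 -1.94]
time: 19.52
tool_pos: [505.6, -52.8, 125.0]
tcp_rot: [2.843, 1.569, 2.785]
contact_force: [0.1, -0.0, -3.6]
grip_width: 25.9
turn rad 0.009 then shift cm x,y,z [-0.5, -28.27, 3.3] | now [505.6 -52.8 125. ] 86.7 w 25.9 t 19.52 F [ 0.1 -0.  -3.6] j [-0.25  0.42  1.71  0.    1.01 -1.77]
```

```bash
python3 -m handwheel '[[[0,-2,0.25,0.008],[0,-4,0.45,0],[0,-4,0.45,0],[0,-4,0.45,0],[0,-4,0.45,0],[0,-4,0.45,0],[0,-3.5,0.45,0],[0,-2,0.25,0]]]'
python3 -m handwheel '[[[0,-0.8,0.1,0],[0.5,0,0,0],[1.5,0,0,0],[1.5,0,0,0],[0.8,0,0,0],[0,0,0,0],[0,0,0,0],[0,0,0,0]]]'
python3 -m handwheel '[[[0,0,0,0],[0,0,0,0],[0,0,0,0]]]' >/dev/null
python3 plan.py 519.6 -337 41.1 86.16
python3 - <<'E'
from h import *
p,d=cap('scene','s5.png')
c=cv2.resize(p[130:270,240:380,::-1],None,fx=5,fy=5)[:600]
cv2.imwrite('pics/s5c.png',c)
E
```

```text
time: 20.18
tool_pos: [518.5, -333.2, 123.5]
tcp_rot: [2.946, 1.569, 2.877]
contact_force: [0.6, 0.5, -3.9]
grip_width: 26.3
time: 20.85
tool_pos: [520.7, -337.2, 83.3]
tcp_rot: [-0.433, 1.57, -0.5]
contact_force: [-1.1, 0.2, -4.4]
grip_width: 26.0
turn rad -0.001 then shift cm x,y,z [4.23, 0.06, -0.09] | now [ 520.4 -337.7   83.4] 86.1 w 26.0 t 21.1 F [ 0.2 -0.5 -4.7] j [-0.7   0.65  1.43  0.    1.06 -2.2 ]
```

View pics/s5c.png

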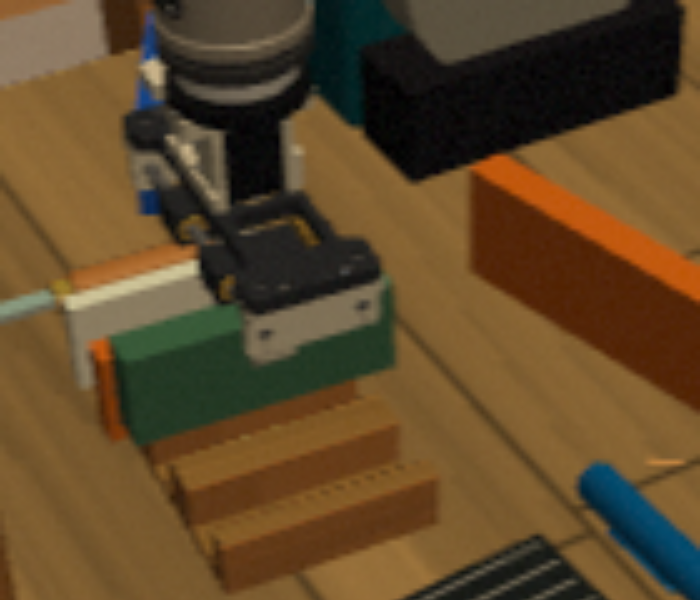

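```bash
python3 -m handwheel '[[[0.5,0.05,-0.05,0],[1,0,0,0],[1,0,0,0],[0.9,0,0,0],[0.6,0,0,0],[0.15,0,0,0],[0,0,0,0],[0,0,0,0]]]'
python3 plan.py 519.6 -337 41.1 86.16
```

```text
time: 21.82
tool_pos: [519.4, -336.9, 40.8]
tcp_rot: [2.53, 1.57, 2.463]
contact_force: [-1.0, 0.9, -2.9]
grip_width: 25.3
turn rad -0.001 then shift cm x,y,z [-0.03, -0.01, 0.02] | now [ 519.4 -336.9   40.8] 86.1 w 25.3 t 21.82 F [-1.   0.9 -2.9] j [-0.7   0.7   1.47 -0.    0.98 -2.2 ]
```

```bash
python3 -m handwheel '[[[0,0,0,0],[0,0,0,0],[0,0,0,0],[0,0,0,0],[0,0,0,0]]]' 0.41
python3 -m handwheel '[[[-0.5,0,0,0],[-1.5,0,0,0],[-2,0,0,0],[-2,0,0,0],[-2,0,0,-0.06],[-1,0,0,-0.065],[0,0,0,0],[0,0,0,0]]]' 
python3 plan.py 518.9 6.5 130 93.27
python3 - <<'E'
from h import *
p,d=cap('top','t5.png'); W=cloud('top',d); H=W[...,2]
s=np.zeros(H.shape,bool); s[185:255,180:258]=1
for lo,hi in((125,150),):
    m=s&(H>lo)&(H<hi); r=cv2.minAreaRect(W[m][:,:2].astype(np.float32)); print(m.sum(),r)
s=np.zeros(H.shape,bool); s[195:280,255:335]=1
m=s&(H>56)&(H<72); r=cv2.minAreaRect(W[m][:,:2].astype(np.float32)); print(m.sum(),r)
E
```

```text
time: 22.23
tool_pos: [519.9, -337.2, 41.4]
tcp_rot: [-0.459, 1.57, -0.527]
contact_force: [-0.0, -0.0, -0.8]
grip_width: 37.5
time: 22.9
tool_pos: [519.9, -337.2, 131.8]
tcp_rot: [-0.667, 1.569, -0.611]
contact_force: [0.2, 0.4, 0.5]
grip_width: 37.4
turn rad -0.002 then shift cm x,y,z [0.18, 34.31, 1.86] | now [ 519.9 -337.2  131.8] 93.2 w 37.4 t 22.9 F [0.2 0.4 0.5] j [-0.7   0.6   1.38  0.    1.16 -2.33]
1045 ((554.947509765625, 132.2855987548828), (101.04582977294922, 101.87051391601562), 8.41220760345459)
317 ((540.2035522460938, 7.458464622497559), (116.99635314941406, 32.18361282348633), 2.7729408740997314)
```

View pics/t5.png

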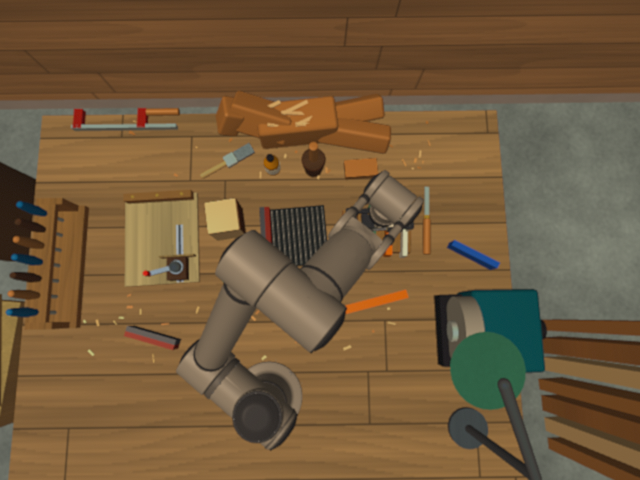

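```bash
python3 plan.py 462 3.2 130 93.27; python3 -m handwheel '[[[0,2,-0.25,-0.003],[0,4,-0.5,0],[0,4,-0.5,0],[0,4,-0.5,0],[0,4,-0.5,0],[0,4,-0.5,0],[0,4,-0.5,0],[0,3.7,-0.5,0]]]' 0.55
python3 -m handwheel '[[[0,2,-0.1,0],[0,1,0,0],[0,0.5,0,0],[0,0,0,0],[0,0,0,0],[0,0,0,0]]]'
python3 plan.py 462 3.2 36.5 93.27
```

```text
turn rad -0.002 then shift cm x,y,z [0.08, 34.27, -3.79] | now [ 519.4 -336.8  130.8] 93.2 w 37.6 t 22.95 F [ 0.6  0.2 -0.9] j [-0.7   0.6   1.38  0.    1.16 -2.33]
time: 23.62
tool_pos: [462.9, -40.7, 130.2]
tcp_rot: [2.711, 1.568, 2.77]
contact_force: [1.4, 0.2, -0.2]
grip_width: 50.4
time: 24.12
tool_pos: [461.7, -9.1, 131.0]
tcp_rot: [-2.184, 1.571, -2.125]
contact_force: [-0.3, 1.1, -0.1]
grip_width: 50.3
turn rad 0.002 then shift cm x,y,z [9.45, 1.23, 0.1] | now [461.7  -9.1 131. ] 93.4 w 50.3 t 24.12 F [-0.3  1.1 -0.1] j [-0.19  0.34  1.83 -0.    0.97 -1.82]
```

```bash
python3 -m handwheel '[[[0,0.7,0.05,0],[1,0.5,0,0],[1.7,0,0,0],[1.5,0,0,0],[0.8,0,0,0],[0,0,0,0],[0,0,0,0],[0,0,0,0]]]'
python3 plan.py 462 3.2 36.5 93.27
python3 - <<'E'
from h import *
p,d=cap('scene','s6.png')
c=cv2.resize(p[200:400,250:500,::-1],None,fx=3,fy=3)
cv2.imwrite('pics/s6c.png',c)
E
```

```text
time: 24.78
tool_pos: [461.7, 3.8, 81.8]
tcp_rot: [-0.151, 1.57, -0.091]
contact_force: [0.2, -0.7, -0.0]
grip_width: 50.6
turn rad 0.003 then shift cm x,y,z [4.53, -0.06, 0.03] | now [461.7   3.8  81.8] 93.4 w 50.6 t 24.78 F [ 0.2 -0.7 -0. ] j [-0.16  0.41  1.89  0.    0.84 -1.79]
```

View pics/s6c.png

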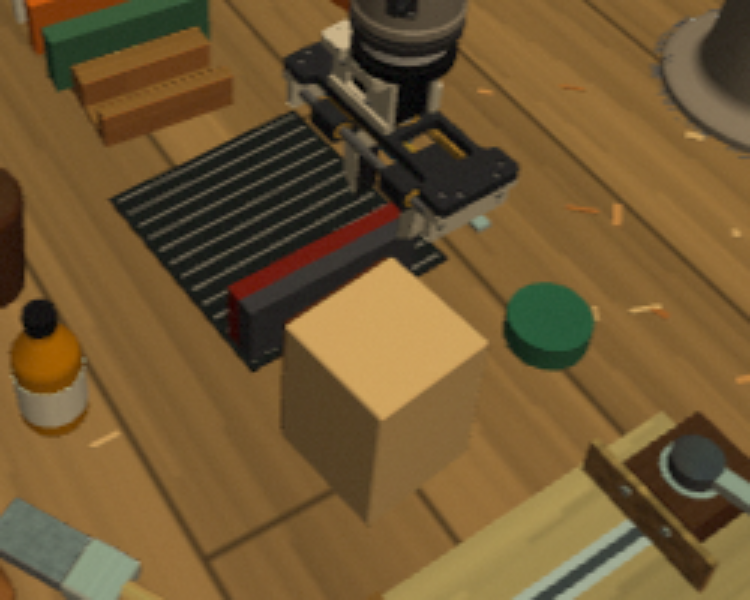

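```bash
python3 -m handwheel '[[[1,-0.03,0,0],[1,0,0,0],[0.8,0,0,0],[0.7,0,0,0],[0.6,0,0,0],[0.4,0,0,0],[0,0,0,0],[0,0,0,0]]]'
python3 -m handwheel '[[[0,0,0,0],[0,0,0,0],[0,0,0,0],[0,0,0,0],[0,0,0,0],[0,0,0,0]]]' 0
python3 plan.py 462 -60 36.5 93.27
```

```text
time: 25.5
tool_pos: [461.1, 3.8, 36.2]
tcp_rot: [2.62, 1.571, 2.68]
contact_force: [-0.1, 0.2, 1.0]
grip_width: 50.9
time: 26.0
tool_pos: [461.4, 3.6, 36.5]
tcp_rot: [-0.281, 1.57, -0.221]
contact_force: [-0.4, -1.2, 3.5]
grip_width: 31.9
turn rad 0.003 then shift cm x,y,z [-0.0, -6.35, -0.3] | now [461.4   3.6  36.5] 93.4 w 31.9 t 26.0 F [-0.4 -1.2  3.5] j [-0.16  0.49  1.93 -0.    0.72 -1.79]
```

```bash
python3 -m handwheel '[[[0,-0.5,0,0],[0,-0.8,0,0],[0,-0.8,0,0],[0,-0.8,0,0],[0,-0.8,0,0],[0,-0.8,0,0],[0,-0.8,0,0],[0,-0.8,0,0]]]'
python3 -m handwheel '[[[0,-0.4,0,0],[0,0,0,0],[0,0,0,0]]]'
python3 -m handwheel '[[[0,0,0,0],[0,0,0,0],[0,0,0,0],[0,0,0,0]]]' 0.55
python3 -m handwheel '[[[-1,0,0,0],[-1.5,0,0,0],[-2,0,0,0],[-2,0,0,0],[-2,0,0,0],[-1,0,0,0],[0,0,0,0],[0,0,0,0]]]'
python3 - <<'E'
from h import *
p,d=cap('scene','s7.png')
c=cv2.resize(p[200:400,250:500,::-1],None,fx=3,fy=3)
cv2.imwrite('pics/s7c.png',c)
W=cloud('scene',d)
m=(W[...,2]>56)&(W[...,2]<68)&(W[...,1]>-130)&(W[...,1]<40)&(W[...,0]>420)&(W[...,0]<620)
q=W[m][:,:2].astype(np.float32); print(len(q),cv2.minAreaRect(q))
p,d=cap('top','t7.png'); W=cloud('top',d)
m=(W[...,2]>56)&(W[...,2]<68)&(W[...,1]>-130)&(W[...,1]<40)&(W[...,0]>420)&(W[...,0]<620)
m=cv2.morphologyEx(m.astype(np.uint8),cv2.MORPH_OPEN,np.ones((3,3),np.uint8))>0
q=W[m][:,:2].astype(np.float32); print(len(q),cv2.minAreaRect(q))
E
```

```text
time: 26.67
tool_pos: [464.5, -56.4, 36.4]
tcp_rot: [1.727, 1.569, 1.788]
contact_force: [-0.0, 8.0, 5.6]
grip_width: 31.4
time: 26.92
tool_pos: [464.9, -61.2, 36.5]
tcp_rot: [1.673, 1.57, 1.733]
contact_force: [-1.1, 1.6, 5.7]
grip_width: 32.0
time: 27.25
tool_pos: [465.0, -61.1, 36.1]
tcp_rot: [2.458, 1.571, 2.519]
contact_force: [0.1, -0.2, 0.0]
grip_width: 49.3
time: 27.92
tool_pos: [465.1, -61.1, 131.2]
tcp_rot: [-0.259, 1.57, -0.198]
contact_force: [0.6, -0.3, 1.3]
grip_width: 50.2
748 ((525.1767578125, -59.270957946777344), (161.7857666015625, 35.961219787597656), 3.2566657066345215)
9 ((449.5536193847656, -49.32830810546875), (7.313655853271484, 6.527190208435059), 0.325945645570755)
```

View pics/s7c.png

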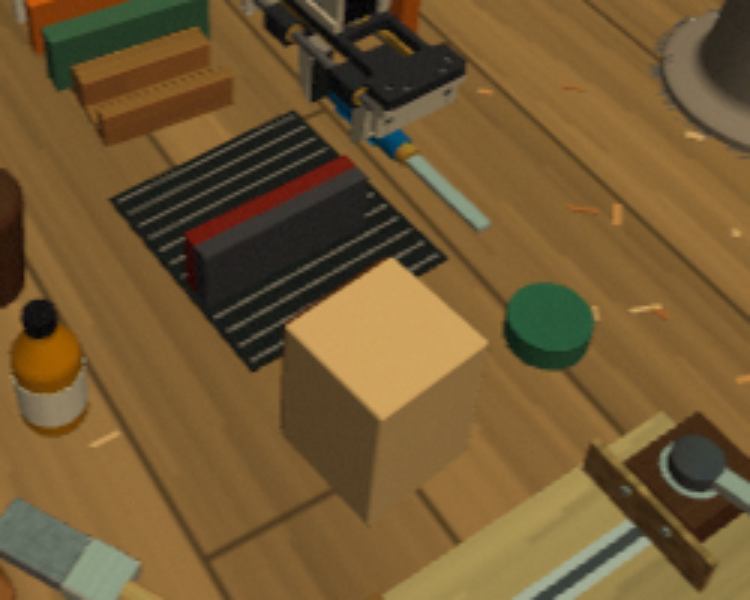

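View pics/t7.png

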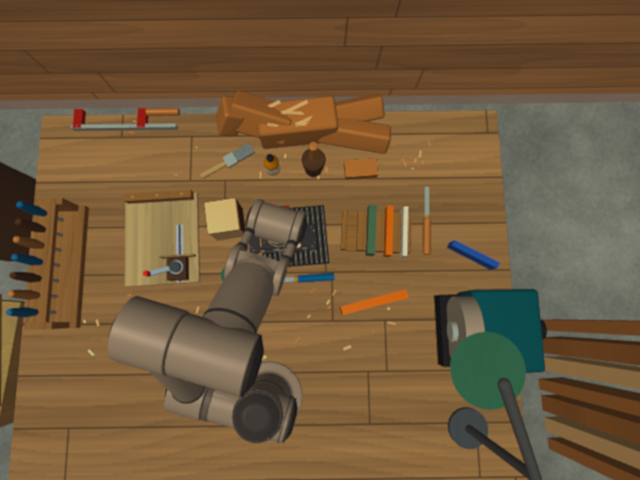

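```bash
python3 plan.py 523.5 -58 90 93.3; python3 -m handwheel '[[[0,0,1.5,0],[0,0,2,0],[0.5,0,1.5,0],[1.5,0,0.8,0],[1.5,0,0,0],[0.6,0,0,0],[0,0,0,0],[0,0,0,0]]]'
python3 -m handwheel '[[[0,0,0,0],[0,0,0,0]]]'>/dev/null; python3 plan.py 523.5 -58 36.5 93.3
```

```text
turn rad 0.003 then shift cm x,y,z [4.02, -0.05, 5.92] | now [464.4 -60.9 130.2] 93.4 w 50.4 t 28.02 F [-0.4  0.1  0.3] j [-0.29  0.35  1.81  0.    0.98 -1.93]
time: 28.68
tool_pos: [522.3, -57.5, 89.6]
tcp_rot: [2.782, 1.569, 2.842]
contact_force: [0.1, 0.6, -0.1]
grip_width: 50.5
turn rad 0.003 then shift cm x,y,z [5.45, -0.02, 0.02] | now [523.3 -57.8  91. ] 93.4 w 50.3 t 28.85 F [ 0.7 -0.3  0.5] j [-0.26  0.49  1.7   0.    0.94 -1.89]
```

```bash
python3 -m handwheel '[[[1,0,0,0],[1.5,0,0,0],[1.3,0,0,0],[1,0,0,0],[0.5,0,0,0],[0.1,0,0,0],[0,0,0,0],[0,0,0,0]]]'
python3 -m handwheel '[[[0,0,0,0],[0,0,0,0],[0,0,0,0],[0,0,0,0],[0,0,0,0],[0,0,0,0]]]' 0
python3 -m handwheel '[[[-1,0,0,0],[-2,0,0,0],[-2,0,0,0.06],[-2,0,0,0.06],[-1.5,0,0,0],[-0.5,0,0,0],[0,0,0,0],[0,0,0,0]]]'
python3 plan.py 523.7 -275.2 130 86.16
```

```text
time: 29.52
tool_pos: [523.4, -57.7, 36.7]
tcp_rot: [-0.258, 1.57, -0.198]
contact_force: [-0.2, -0.4, -0.4]
grip_width: 50.1
time: 30.02
tool_pos: [523.2, -57.7, 36.6]
tcp_rot: [-0.319, 1.57, -0.258]
contact_force: [-0.8, -1.2, 3.3]
grip_width: 32.1
time: 30.68
tool_pos: [522.2, -57.4, 125.5]
tcp_rot: [2.862, 1.569, 2.802]
contact_force: [-0.7, -0.4, -5.3]
grip_width: 31.9
turn rad 0.007 then shift cm x,y,z [-0.45, -21.72, 1.6] | now [522.2 -57.4 125.5] 86.6 w 31.9 t 30.68 F [-0.7 -0.4 -5.3] j [-0.26  0.45  1.67  0.    1.03 -1.77]
```

```bash
python3 -m handwheel '[[[0,-1.5,0.1,0.005],[0,-3,0.2,0],[0,-4,0.3,0],[0,-4,0.3,0],[0,-4,0.3,0],[0,-3,0.2,0],[0,-1.5,0.1,0],[0,-0.7,0.1,0]]]'
python3 -m handwheel '[[[0.5,0,0,0],[1.5,0,0,0],[1.5,0,0,0],[0.8,0,0,0],[0,0,0,0],[0,0,0,0],[0,0,0,0],[0,0,0,0]]]'
python3 -m handwheel '[[[0,0,0,0],[0,0,0,0],[0,0,0,0]]]' >/dev/null
python3 plan.py 523.7 -275.2 41.6 86.16
```

```text
time: 31.35
tool_pos: [523.8, -277.3, 124.3]
tcp_rot: [2.682, 1.568, 2.614]
contact_force: [0.3, 0.5, -4.9]
grip_width: 31.6
time: 32.02
tool_pos: [525.6, -275.1, 84.2]
tcp_rot: [-0.464, 1.569, -0.528]
contact_force: [0.5, -0.0, -5.6]
grip_width: 32.0
turn rad 0.002 then shift cm x,y,z [4.2, 0.0, -0.14] | now [ 525.1 -275.3   83.6] 86.3 w 31.8 t 32.27 F [ 0.2 -0.1 -5.4] j [-0.61  0.61  1.51  0.    1.02 -2.12]
```

```bash
python3 -m handwheel '[[[0.5,0,0,0.002],[1,0,-0.1,0],[1,0,0,0],[0.9,0,0,0],[0.6,0,0,0],[0.15,0,0,0],[0,0,0,0],[0,0,0,0]]]'
python3 plan.py 523.7 -275.2 41.6 86.16
python3 -m handwheel '[[[0,0,0,0],[0,0,0,0],[0,0,0,0],[0,0,0,0],[0,0,0,0]]]' 0.48
python3 -m handwheel '[[[-0.5,0,0,0],[-1.5,0,0,0],[-2,0,0,0],[-2,0,0,0],[-2,0,0,0],[-1,0,0,0],[0,0,0,0],[0,0,0,0]]]' 
python3 - <<'E'
from h import *
p,d=cap('scene','s8.png')
c=cv2.resize(p[130:270,240:380,::-1],None,fx=5,fy=5)[:600]
cv2.imwrite('pics/s8c.png',c)
E
```

```text
time: 32.93
tool_pos: [523.8, -275.0, 41.2]
tcp_rot: [2.525, 1.57, 2.458]
contact_force: [0.3, 0.0, -4.5]
grip_width: 31.5
turn rad 0.0 then shift cm x,y,z [-0.04, -0.02, -0.01] | now [ 523.8 -275.    41.2] 86.2 w 31.5 t 32.93 F [ 0.3  0.  -4.5] j [-0.61  0.66  1.55  0.    0.93 -2.12]
time: 33.35
tool_pos: [524.2, -275.3, 42.0]
tcp_rot: [-0.442, 1.57, -0.508]
contact_force: [0.6, -0.3, 0.3]
grip_width: 44.0
time: 34.02
tool_pos: [524.0, -275.2, 131.8]
tcp_rot: [-0.424, 1.57, -0.491]
contact_force: [-0.7, 0.2, 0.1]
grip_width: 44.1
```

View pics/s8c.png

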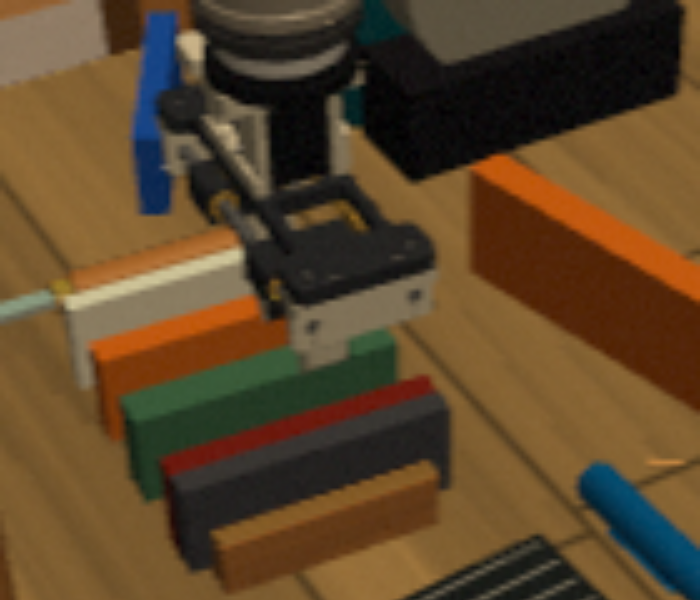

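```bash
python3 - <<'E'
from h import *
z=np.load('/tmp/top0.npz'); W=cloud('top',z['d']); H=W[...,2]
s=np.zeros(H.shape,bool); s[180:300,110:205]=1
m=s&(H>13)&(H<70)&(W[...,1]>225)
m=cv2.morphologyEx(m.astype(np.uint8),cv2.MORPH_OPEN,np.ones((3,3),np.uint8))
n,l,st,c=cv2.connectedComponentsWithStats(m); i=1+np.argmax(st[1:,4]); m=l==i
q=W[m]
# -y edge line at x<485; sample by x bins
yaw=np.radians(3.1)
for it in range(3):
    R=rot([0,0,yaw]); L=q@R
    e=[];
    for lo in np.arange(340,480,6):
        k=(L[:,0]>lo)&(L[:,0]<lo+6)
        k2=k&(L[:,2]<24)
        if k2.sum()>5: e.append((lo+3,L[k2,1].min(),L[k,1].max()))
    e=np.array(e); 
    print(np.round(e[::3],1))
    a=np.polyfit(e[:,0],e[:,1],1)[0]; b=np.polyfit(e[:,0],e[:,2],1)[0]; print(a,b); break
f=[]
for lo in np.arange(240,460,10):
    k=(L[:,1]>lo)&(L[:,1]<lo+10); kf=k&(L[:,2]>45)&(L[:,0]>600)
    f.append((lo+5,L[k,0].min(),L[kf,0].min() if kf.sum() else np.nan,L[k,0].max()))
f=np.array(f);print(f.round(1)); g=f[2:-2]
for j in (1,2,3): print(np.polyfit(g[:,0],g[:,j],1)[0],np.median(g[:,j]))
t=np.load('/tmp/top0.npz')
E
```

```text
[[373.  229.3 433.2]
 [391.  209.6 446.1]
 [409.  205.4 445.3]
 [427.  206.6 444.3]
 [445.  216.  442.3]
 [463.  207.9 443.4]
 [481.  211.  444.5]]
-0.09522515165097206 0.05677423091219367Traceback (most recent call last):
  File "<stdin>", line 23, in <module>
    return umr_minimum(a, axis, None, out, keepdims, initial, where)
ValueError: zero-size array to reduction operation minimum which has no identity
```

```bash
python3 - <<'E'
from h import *
p,d=cap('top','t9.png'); np.savez('/tmp/t9.npz',p=p,d=d); W=cloud('top',d); H=W[...,2]
s=np.zeros(H.shape,bool); s[180:300,110:205]=1
m=s&(H>12)&(H<70)&(W[...,1]>205)&(W[...,1]<520)
m=cv2.morphologyEx(m.astype(np.uint8),cv2.MORPH_OPEN,np.ones((3,3),np.uint8))
n,l,st,c=cv2.connectedComponentsWithStats(m); i=1+np.argmax(st[1:,4]); m=l==i
r=cv2.minAreaRect(W[m][:,:2].astype(np.float32)); print('board',r)
yaw=np.radians(r[2] if r[2]<45 else r[2]-90)
R=rot([0,0,yaw]); L=(W-np.array([*r[0],0]))@R
f=(abs(L[...,0]-125)<40)&m&(H>48)
rf=cv2.minAreaRect(L[f][:,:2].astype(np.float32)); print('fence local',rf, np.percentile(L[f][:,0],[1,50,99]))
b=m&(H<24)&(H>12); print('board surf x,y range',[np.percentile(L[b][:,k],[.3,50,99.7]).round(1) for k in (0,1)])
j=m&(H>50)&(L[...,0]<40)
print('jaw pts',np.percentile(L[j][:,0],[1,99]),np.percentile(L[j][:,1],[1,99]))
s=np.zeros(H.shape,bool); s[185:255,180:258]=1
k=s&(H>125)&(H<150); rs=cv2.minAreaRect(W[k][:,:2].astype(np.float32)); print('strop',rs,W[k].mean(0))
print('strop local',(W[k].mean(0)-np.array([*r[0],0]))@R)
cv2.imwrite('pics/t9c.png',cv2.resize(p[180:300,110:260,::-1],None,fx=5,fy=5))
E
```

```text
board ((506.59136962890625, 354.2659912109375), (301.95379638671875, 241.75518798828125), 2.754310131072998)
fence local ((136.43228149414062, -0.2589874267578125), (220.63780212402344, 29.089141845703125), 90.0) [122.60202057 135.56839489 149.9977012 ]
board surf x,y range [array([-150. ,    5. ,  136.4]), array([-119.2,   12.7,  119.5])]
jaw pts [-143.40812309  -63.5407746 ] [-109.01456217  -13.01750153]
strop ((554.597412109375, 131.518798828125), (100.66336059570312, 100.4529800415039), 8.265515327453613) [553.40675692 131.11104693 134.21503058]
strop local [  36.03798068 -225.14678233  134.21503058]
```

View pics/t9c.png

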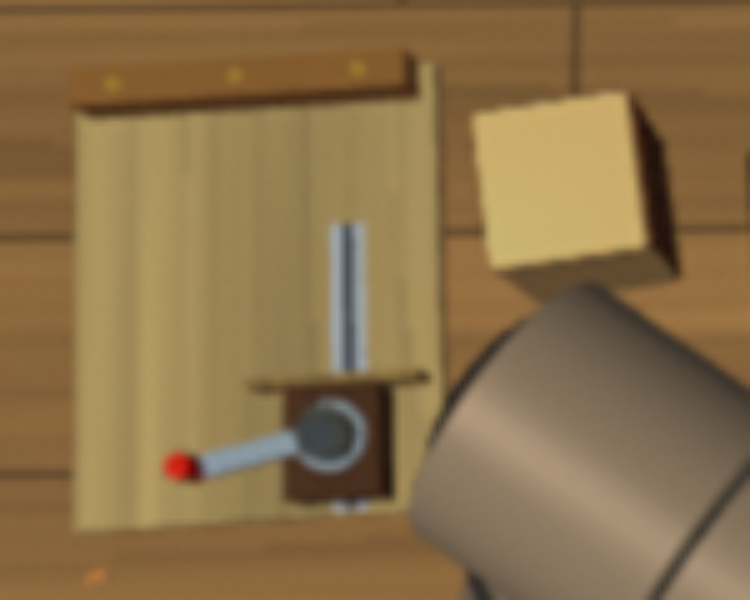

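```bash
python3 -m handwheel '[[[0,0,0,0.1213],[0,0,0,0.1213],[0,0,0,0.1213],[0,0,0,0.1213],[0,0,0,0.1213],[0,0,0,0.1213],[0,0,0,0.1213],[0,0,0,0.1213]]]' 0.5
python3 -m handwheel '[[[0,0,0,0.1213],[0,0,0,0.1213],[0,0,0,0.1213],[0,0,0,0.1213],[0,0,0,0],[0,0,0,0]]]'
python3 plan.py 558.5 40 130 2.75
```

```text
time: 34.78
tool_pos: [523.3, -274.7, 130.0]
tcp_rot: [-2.74, 1.568, 2.5]
contact_force: [-0.4, -0.4, -1.1]
grip_width: 45.9
time: 35.28
tool_pos: [523.5, -274.8, 130.5]
tcp_rot: [-2.275, 1.569, 2.489]
contact_force: [0.4, -0.4, -0.3]
grip_width: 45.6
turn rad 0.004 then shift cm x,y,z [0.05, 5.01, -31.28] | now [ 523.5 -274.8  130.5] 3.0 w 45.6 t 35.28 F [ 0.4 -0.4 -0.3] j [-0.61  0.55  1.47  0.    1.13 -0.67]
```

```bash
python3 -m handwheel '[[[0,0.3,-1.5,0.004],[0,0.6,-3.5,0],[0,0.7,-4,0],[0,0.7,-4,0],[0,0.7,-4,0],[0,0.7,-4,0],[0,0.7,-4,0],[0,0.5,-3.5,0]]]'
python3 -m handwheel '[[[0,0.1,-2,0],[0,0,-0.8,0],[0,0,0,0],[0,0,0,0],[0,0,0,0]]]'
python3 plan.py 558.5 50 80 2.75
python3 - <<'E'
from h import *
p,d=cap('scene','s10.png')
c=cv2.resize(p[200:400,250:500,::-1],None,fx=3,fy=3)
cv2.imwrite('pics/s10c.png',c)
E
```

```text
time: 35.95
tool_pos: [559.9, 14.3, 131.3]
tcp_rot: [-2.249, 1.57, 2.512]
contact_force: [0.5, -0.3, 0.2]
grip_width: 46.0
time: 36.37
tool_pos: [560.0, 38.4, 131.5]
tcp_rot: [-0.523, 1.57, -2.05]
contact_force: [-0.0, -0.0, -0.0]
grip_width: 46.0
turn rad -0.004 then shift cm x,y,z [5.15, -0.09, -1.17] | now [560.   38.4 131.5] 2.5 w 46.0 t 36.37 F [-0. -0. -0.] j [-0.07  0.5   1.56 -0.    1.09 -0.11]
```

View pics/s10c.png

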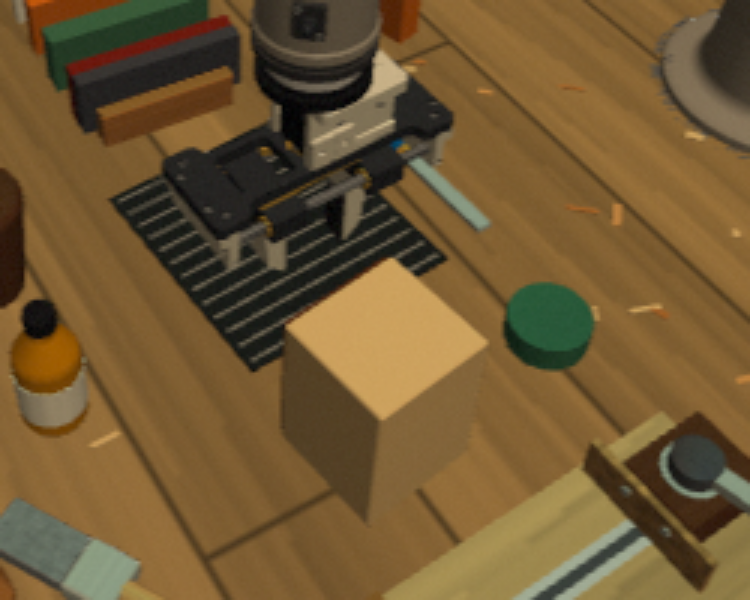

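```bash
python3 -m handwheel '[[[1,0,0,0],[1.6,0,0,0],[1.5,0,0,0],[0.8,0,0,0],[0.2,-0.1,0,0],[0,0,0,0],[0,0,0,0],[0,0,0,0]]]'
python3 plan.py 558.5 50 80 2.75
python3 - <<'E'
from h import *
p,d=cap('top','t11.png'); np.savez('/tmp/t11.npz',p=p,d=d); W=cloud('top',d); H=W[...,2]
R=rot([0,0,np.radians(-3.84)]);C=np.array([518.4,-354.5,0]); L=(W-C)@R
m=(H>58)&(H<78)&(abs(L[...,0])<110)&(abs(L[...,1])<125)
n,l,st,c=cv2.connectedComponentsWithStats(m.astype(np.uint8),connectivity=4)
for i in range(1,n):
    if st[i,4]>60:
        q=L[l==i]; r=cv2.minAreaRect(q[:,:2].astype(np.float32)); print(p[l==i].mean(0).round(),np.round(r[0],1),np.round(r[1],1),round(r[2],2),'z',np.median(q[:,2]).round(1))
cv2.imwrite('pics/t11c.png',cv2.resize(p[190:270,330:440,::-1],None,fx=5,fy=5))
E
```

```text
time: 37.08
tool_pos: [559.5, 39.6, 81.5]
tcp_rot: [1.501, 1.569, -0.025]
contact_force: [-0.4, 0.5, 0.6]
grip_width: 46.1
turn rad -0.004 then shift cm x,y,z [0.15, -0.05, -1.05] | now [559.5  39.6  81.5] 2.5 w 46.1 t 37.08 F [-0.4  0.5  0.6] j [-0.07  0.56  1.61  0.    0.97 -0.11]
[93. 53. 46.] [-1.4 80. ] [ 32.3 161. ] 89.87 z 67.2
[69. 98. 68.] [ 0.3 18.3] [160.3  26.7] 0.06 z 67.1
[193.  93.  13.] [ -0.7 -38. ] [160.4  21.3] 0.13 z 66.7
[192. 187. 151.] [  0.4 -88.4] [ 15.1 158.3] 89.89 z 67.1
```

View pics/t11c.png

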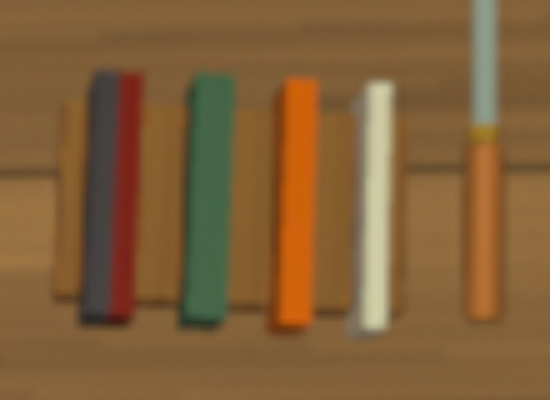

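```bash
python3 -m handwheel '[[[0,0,-0.6,-0.004],[0,0,-0.8,0],[0,0,-0.6,0],[0,0,-0.5,0],[0,0,-0.5,0],[0,0,-0.5,0],[0,0,-0.5,0],[0,0,-0.5,0]]]'
python3 -m handwheel '[[[0,0,-0.4,0],[0,0,-0.4,0],[0,0,-0.4,0],[0,0,0,0]]]'
python3 plan.py 558.5 110 80 2.75
python3 - <<'E'
from h import *
p,d=cap('scene','s12.png')
c=cv2.resize(p[200:400,250:500,::-1],None,fx=3,fy=3)
cv2.imwrite('pics/s12c.png',c)
W=cloud('scene',d); m=(W[...,2]>125)&(W[...,2]<142)&(W[...,0]>480)&(W[...,0]<620)&(W[...,1]>60)&(W[...,1]<260)
print(cv2.minAreaRect(W[m][:,:2].astype(np.float32)))
E
```

```text
time: 37.8
tool_pos: [556.1, 84.5, 80.6]
tcp_rot: [-0.861, 1.569, -2.383]
contact_force: [0.1, -6.2, 1.3]
grip_width: 45.7
time: 38.13
tool_pos: [556.5, 96.9, 80.9]
tcp_rot: [0.818, 1.57, -0.704]
contact_force: [-0.0, -2.4, -1.9]
grip_width: 45.8
turn rad 0.001 then shift cm x,y,z [0.09, 0.26, -1.3] | now [556.5  96.9  80.9] 2.8 w 45.8 t 38.13 F [-0.  -2.4 -1.9] j [ 0.04  0.57  1.6  -0.    0.97 -0.01]
((560.3418579101562, 149.25372314453125), (101.03138732910156, 117.79497528076172), 2.688493251800537)
```

View pics/s12c.png

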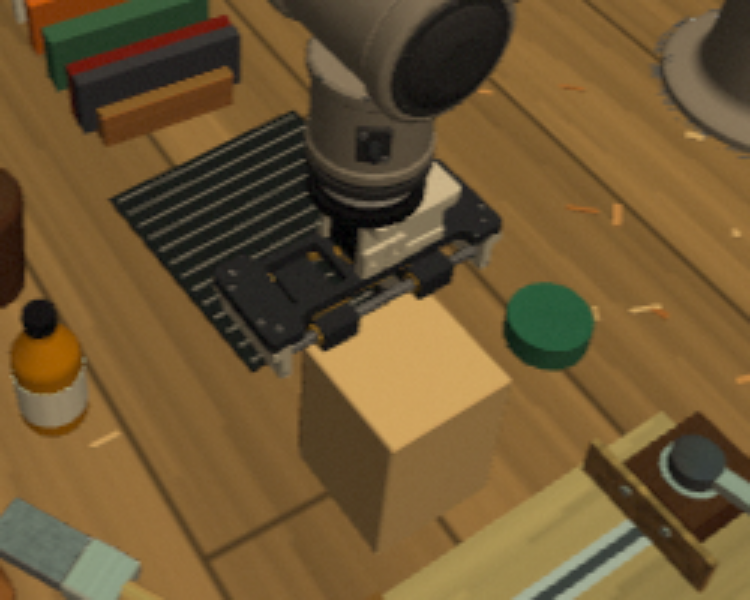

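```bash
python3 -m handwheel '[[[0,0,-0.3,0],[0,0,-0.4,0],[0,0,-0.4,0],[0,0,-0.4,0],[0,0,-0.4,0],[0,0,-0.4,0],[0,0,-0.3,0],[0,0,0,0]]]'
python3 plan.py 558.5 125 80 2.75
python3 - <<'E'
from h import *
p,d=cap('scene','s13.png')
c=cv2.resize(p[220:400,260:500,::-1],None,fx=3.2,fy=3.2)
cv2.imwrite('pics/s13c.png',c)
W=cloud('scene',d); m=(W[...,2]>127)&(W[...,2]<140)&(W[...,0]>480)&(W[...,0]<620)&(W[...,1]>130)&(W[...,1]<260)
R=rot([0,0,np.radians(2.75)]); L=(W[m]-[506.6,354.3,0])@R-[10,0,0]
print(np.percentile(L[:,0],[1,99]),np.percentile(L[:,1],[1,99]))
E
```

```text
time: 38.85
tool_pos: [555.2, 122.6, 80.9]
tcp_rot: [0.988, 1.57, -0.534]
contact_force: [0.9, -3.9, -0.7]
grip_width: 45.9
turn rad 0.001 then shift cm x,y,z [0.09, 0.34, -0.22] | now [555.2 122.6  80.9] 2.8 w 45.9 t 38.85 F [ 0.9 -3.9 -0.7] j [ 0.08  0.57  1.59 -0.    0.98  0.03]
[-14.38961138  83.33112279] [-214.84786322 -123.59072836]
```

View pics/s13c.png

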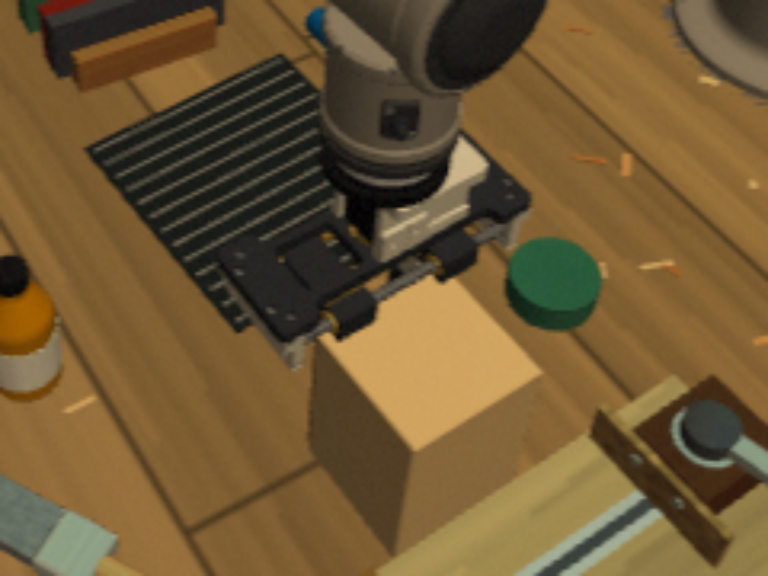

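```bash
python3 -m handwheel '[[[0,0,0.6,0],[-0.5,0.3,0,0],[-1,0.3,0,0],[-1,0,0,0],[-0.4,0,0,0],[0,0,0,0],[0,0,0,0],[0,0,0,0]]]'
python3 plan.py 561 122 110 2.75
```

```text
time: 39.57
tool_pos: [560.8, 117.0, 109.4]
tcp_rot: [-1.853, 1.57, 2.908]
contact_force: [0.0, 0.2, -0.1]
grip_width: 45.9
turn rad 0.0 then shift cm x,y,z [-0.06, 0.04, -0.5] | now [560.8 117.  109.4] 2.8 w 45.9 t 39.57 F [ 0.   0.2 -0.1] j [0.07 0.54 1.55 0.   1.05 0.02]
```

```bash
python3 -m handwheel '[[[0,0,-0.5,0],[0,0,-0.3,0],[0,0,-0.3,0],[-0.2,0,-0.3,0],[-0.6,0,-0.6,0],[-0.7,0,-0.8,0],[-0.7,0,-0.8,0],[0,0,0,0]]]'
python3 plan.py 561 127 110 2.75
python3 - <<'E'
from h import *
p,d=cap('scene','s14.png')
c=cv2.resize(p[220:400,260:500,::-1],None,fx=3.2,fy=3.2)
cv2.imwrite('pics/s14c.png',c)
E
```

```text
time: 40.23
tool_pos: [559.8, 154.8, 133.1]
tcp_rot: [1.985, 1.569, 0.464]
contact_force: [0.5, -1.9, 0.1]
grip_width: 45.9
turn rad 0.002 then shift cm x,y,z [2.31, -0.01, 2.78] | now [559.8 154.8 133.1] 2.9 w 45.9 t 40.23 F [ 0.5 -1.9  0.1] j [0.14 0.53 1.5  0.   1.11 0.09]
```

View pics/s14c.png

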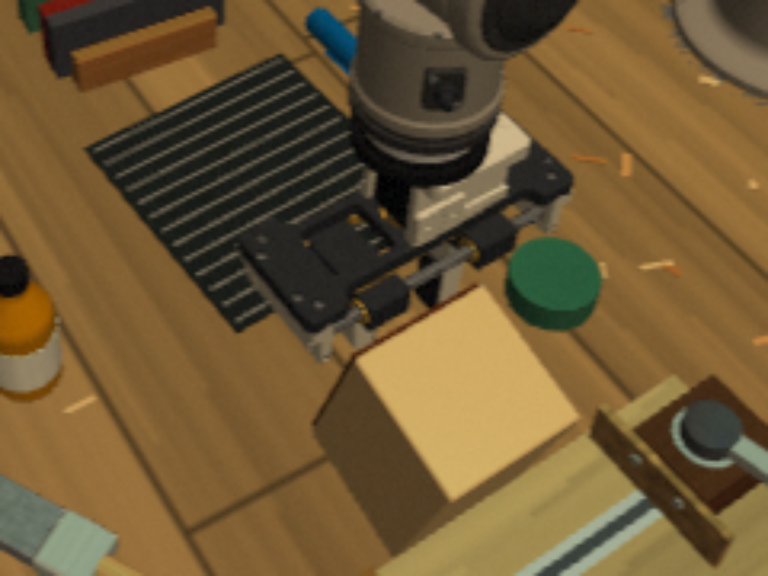

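```bash
python3 -m handwheel '[[[-0.4,0,-0.7,0],[-0.4,0,-0.8,0],[-0.4,0,-0.8,0],[-0.3,0,-0.9,0],[-0.2,0,-0.9,0],[-0.2,0,-0.9,0],[-0.1,0,-0.8,0],[0,0,0,0]]]'
python3 plan.py 561 127 110 2.75
python3 - <<'E'
from h import *
p,d=cap('scene','s15.png')
c=cv2.resize(p[220:420,260:500,::-1],None,fx=3,fy=3)
cv2.imwrite('pics/s15c.png',c)
E
```

```text
time: 40.95
tool_pos: [556.5, 212.9, 151.9]
tcp_rot: [2.755, 1.57, 1.234]
contact_force: [0.4, 0.3, -0.5]
grip_width: 45.6
turn rad 0.002 then shift cm x,y,z [4.19, 0.04, 8.6] | now [556.5 212.9 151.9] 2.9 w 45.6 t 40.95 F [ 0.4  0.3 -0.5] j [0.24 0.53 1.43 0.   1.18 0.19]
```

View pics/s15c.png

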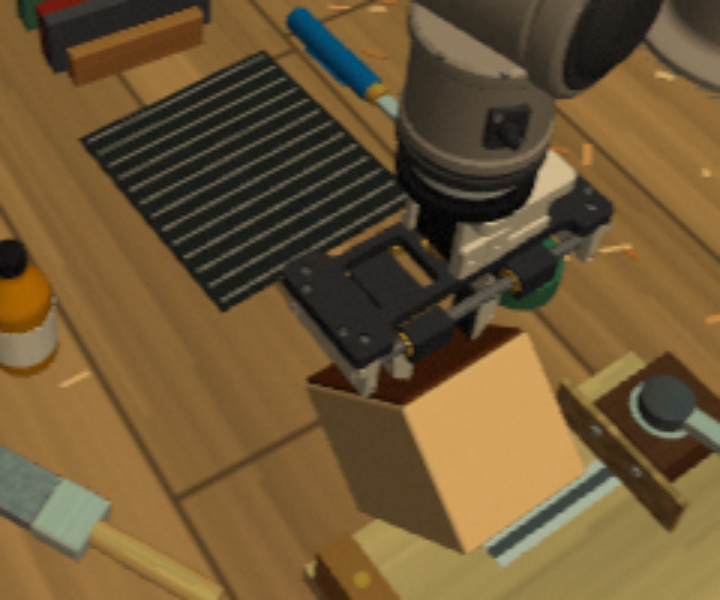

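```bash
python3 -m handwheel '[[[0,0,-0.8,0],[0,0,-0.8,0],[0,0,-0.8,0],[-0.1,0,0,0],[0,0,0,0],[0,0,0,0],[0,0,0,0],[0,0,0,0]]]'
python3 - <<'E'
from h import *
p,d=cap('scene','s16.png')
c=cv2.resize(p[220:420,260:500,::-1],None,fx=3,fy=3)
cv2.imwrite('pics/s16c.png',c)
E
```

```text
time: 41.67
tool_pos: [555.6, 234.5, 152.7]
tcp_rot: [1.816, 1.571, 0.293]
contact_force: [-0.2, 0.5, 0.3]
grip_width: 46.2
```

View pics/s16c.png

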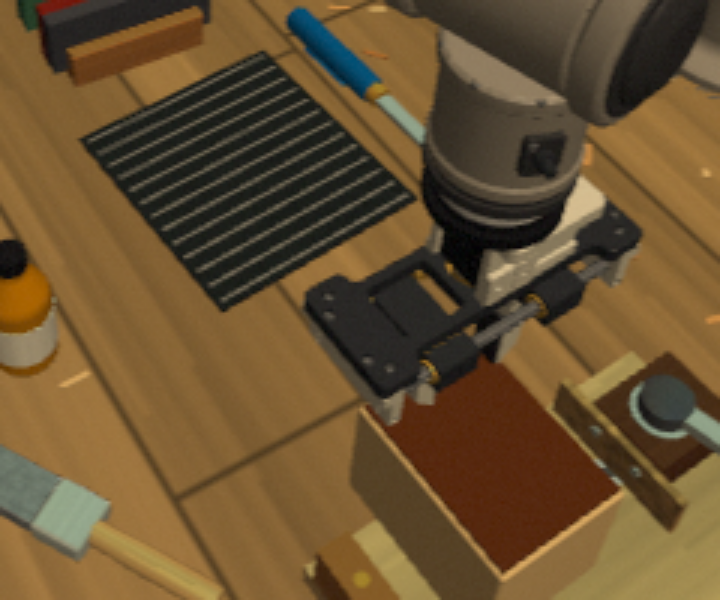

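```bash
python3 -m handwheel '[[[-1.5,0,0,0],[-2,0,0.5,0],[-2,0,1,-0.12],[-2,-1,1,-0.12],[-0.5,-2,1,-0.12],[0,-2.5,0,-0.12],[0,-2,0,-0.12],[0,-1,0,-0.12]]]' 0
python3 -m handwheel '[[[0,0,0,-0.12],[0,0,0,-0.12],[0,0,0,-0.12],[0,0,0,-0.12],[0,0,0,-0.12],[0,0,0,-0.12],[0,0,0,-0.12],[0,0,0,0]]]'
python3 plan.py 340 300 220 92.75
python3 - <<'E'
from h import *
p,d=cap('scene','s17.png'); np.savez('/tmp/s17.npz',p=p,d=d)
p2,d2=cap('top','t17.png'); np.savez('/tmp/t17.npz',p=p2,d=d2)
W=cloud('top',d2);H=W[...,2]
R=rot([0,0,np.radians(2.75)]); L=(W-[506.6,354.3,0])@R-[10,0,0]
m=(H>108)&(H<126)&(abs(L[...,0]-35)<90)&(abs(L[...,1]+70)<110)
m=cv2.morphologyEx(m.astype(np.uint8),cv2.MORPH_OPEN,np.ones((3,3),np.uint8))>0
print(m.sum(),cv2.minAreaRect(L[m][:,:2].astype(np.float32)))
for lab in('jaw_back','lever_knob','jaw_pad'):
  for c in('scene','top'):
    try: print(c,lab,bot.spot_point(c,lab)[:2])
    except Exception as e: print(e)
E
```

```text
time: 42.38
tool_pos: [481.5, 165.9, 233.1]
tcp_rot: [-2.085, 1.57, -2.881]
contact_force: [0.8, 0.9, 0.0]
grip_width: 1.1
time: 43.05
tool_pos: [483.5, 166.7, 232.8]
tcp_rot: [0.048, 1.571, 0.09]
contact_force: [-0.9, 0.8, -0.2]
grip_width: 0.4
turn rad -0.006 then shift cm x,y,z [1.28, 14.0, -13.7] | now [483.5 166.7 232.8] 92.4 w 0.4 t 43.05 F [-0.9  0.8 -0.2] j [ 0.18  0.31  1.55 -0.    1.28 -1.43]
9 ((-12.921046257019043, -58.168025970458984), (6.442738056182861, 7.514579772949219), 1.6273690462112427)
scene jaw_back [{'point': [494.9, 351.6], 'conf': 0.9}]
top jaw_back []
scene lever_knob [{'point': [527.8, 380.2], 'conf': 0.62}]
top lever_knob []
scene jaw_pad []
top jaw_pad [{'point': [385.6, 234.4], 'conf': 0.15}]
```

View pics/s17.png

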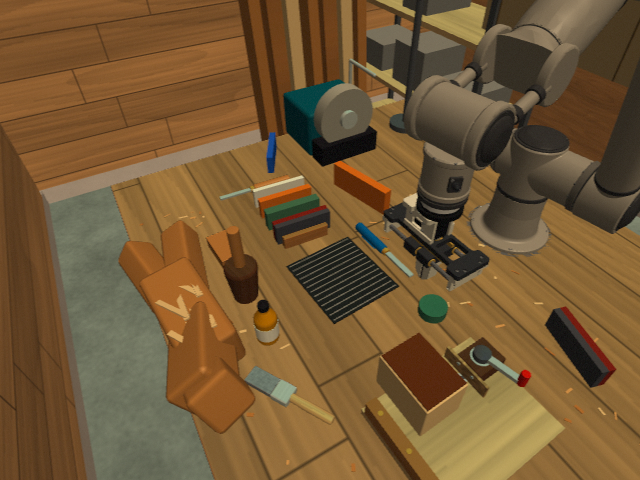

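View pics/t17.png

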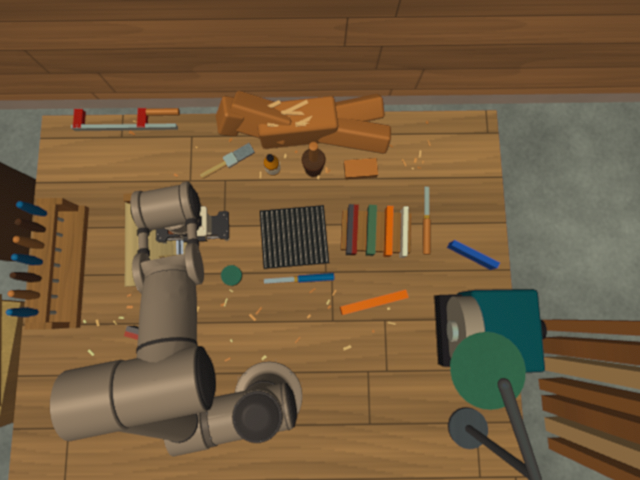

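```bash
python3 - <<'E'
from h import *
R=rot([0,0,np.radians(2.75)])
z=np.load('/tmp/s17.npz');W=cloud('scene',z['d']);L=(W-[506.6,354.3,0])@R-[10,0,0];H=W[...,2]
m=(H>112)&(H<124)&(abs(L[...,0]-35)<90)&(abs(L[...,1]+70)<110)
m=cv2.morphologyEx(m.astype(np.uint8),cv2.MORPH_OPEN,np.ones((3,3),np.uint8))>0
print('strop',m.sum(),cv2.minAreaRect(L[m][:,:2].astype(np.float32)),np.median(H[m]))
z0=np.load('/tmp/t9.npz')
for n,zz in(('scene',np.load('/tmp/scene0.npz')),('top',z0)):
    W=cloud(n,zz['d']);L=(W-[506.6,354.3,0])@R-[10,0,0];H=W[...,2];p=zz['p'].astype(int)
    m=(H>56)&(H<66)&(L[...,0]>-170)&(L[...,0]<-60)&(L[...,1]>-125)&(L[...,1]<0)
    print(n,'jaw top x',np.percentile(L[m][:,0],[1,99]),'y',np.percentile(L[m][:,1],[1,99]))
    m=(p[...,0]>130)&(p[...,1]<50)&(p[...,2]<50)&(H>60)&(H<110)&(abs(L[...,0]+115)<90)&(abs(L[...,1])<90)
    print('knob',m.sum(),L[m].mean(0) if m.any() else 0,L[m].max(0),L[m].min(0))
    m=(H>66)&(H<110)&(L[...,0]>-170)&(L[...,0]<-60)&(L[...,1]>-110)&(L[...,1]<-20); print('hub',m.sum(),np.median(L[m],0),H[m].max())
    m=(H>30)&(H<58)&(L[...,0]>-175)&(L[...,0]<-140)&(abs(L[...,1]+60)<28);print('rear',m.sum(),np.median(L[m],0))
print(bot.camera_model('scene')['position'])
E
```

```text
strop 3515 ((33.87982940673828, -84.11137390136719), (134.290771484375, 99.84625244140625), 89.7351303100586) 117.31874484485104
scene jaw top x [-149.44359622  -69.41113972] y [-111.15060813   -9.07798147]
knob 56 [-128.82443093   22.73179888  102.10611431] [-121.25854182   30.51250262  104.25994356] [-137.91073364   14.75270305   99.20925209]
hub 398 [-110.06869093  -52.89189453   78.15844623] 83.97467416599102
rear 3 [-143.6409433   -63.18084249   57.16788127]
top jaw top x [-153.24741061  -73.4553693 ] y [-107.64032722  -12.77765218]
knob 11 [-131.22123703   19.24741451  102.69675538] [-127.7841173    25.33059307  107.34218729] [-134.6327098    14.20893127   99.0060879 ]
hub 179 [-116.00077683  -57.59472984   77.79464386] 88.0744669230694
rear 28 [-152.98751757  -57.2378393    54.78200608]
[907.14764193 548.5601523  850.80839716]
```

```bash
python3 plan.py 339.7 286.2 110 92.75; python3 -m handwheel '[[[0.5,1,-1,-0.006],[1,1.7,-2,0],[1,1.7,-2,0],[1,1.7,-2,0],[1,1.7,-2,0],[1,1.7,-2,0],[1,1.7,-2,0],[0.5,1.2,-0.8,0]]]' 0
python3 -m handwheel '[[[0,0,0,0],[0,0,0,0],[0,0,0,0]]]'
python3 plan.py 339.7 286.2 110 92.75
```

```text
turn rad -0.011 then shift cm x,y,z [12.27, 12.6, -13.79] | now [483.5 166.9 232.7] 92.1 w 0.4 t 43.45 F [0.5 0.1 0. ] j [ 0.18  0.31  1.55  0.    1.28 -1.42]
time: 44.12
tool_pos: [337.4, 285.4, 161.7]
tcp_rot: [-2.871, 1.568, -2.827]
contact_force: [0.9, -0.3, -0.1]
grip_width: 0.8
time: 44.37
tool_pos: [341.1, 284.8, 163.1]
tcp_rot: [0.235, 1.57, 0.279]
contact_force: [0.7, 0.3, -0.5]
grip_width: 0.4
turn rad -0.005 then shift cm x,y,z [5.31, 0.15, -0.13] | now [341.1 284.8 163.1] 92.5 w 0.4 t 44.37 F [ 0.7  0.3 -0.5] j [ 0.52  0.26  1.83 -0.    1.05 -1.09]
```

```bash
python3 -m handwheel '[[[1.5,0.1,-0.2,-0.004],[2.5,0,0,0],[2.5,0,0,0],[2.5,0,0,0],[1.5,0,0,0],[0.8,0,0,0],[0,0,0,0],[0,0,0,0]]]'
python3 -m handwheel '[[[0,0,0,0],[0,0,0,0]]]'>/dev/null
python3 plan.py 339.7 286.2 48 92.75
python3 - <<'E'
from h import *
p,d=cap('scene','s18.png')
cv2.imwrite('pics/s18c.png',cv2.resize(p[280:480,360:620,::-1],None,fx=3,fy=3))
E
```

```text
time: 45.03
tool_pos: [339.1, 285.7, 50.2]
tcp_rot: [0.436, 1.57, 0.482]
contact_force: [-0.0, 0.5, -0.4]
grip_width: 0.6
turn rad -0.001 then shift cm x,y,z [0.28, 0.0, 0.05] | now [339.2 286.1  50.8] 92.7 w 0.5 t 45.2 F [ 0.   0.4 -0.8] j [ 0.53  0.44  1.96  0.    0.74 -1.09]
```

View pics/s18c.png

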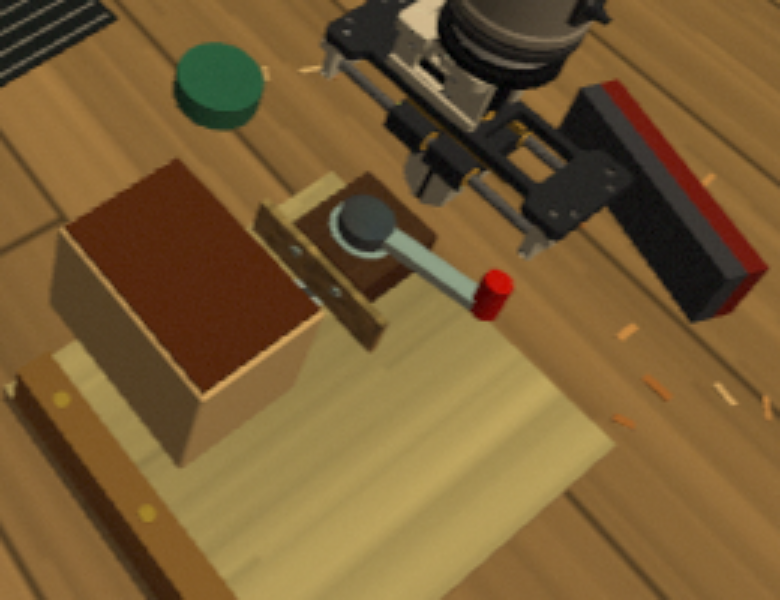

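```bash
python3 -m handwheel '[[[0.2,0,0.7,0],[0,0,0.7,0],[0,0,0.6,0],[0,0,0.8,0],[0,0,0.8,0],[0,0,0.8,0],[0,0,0.8,0],[0,0,0.8,0]]]'
python3 -m handwheel '[[[0,0,0.8,0],[0,0,0.6,0],[0,0,0.5,0],[0,0,0.4,0],[0,0,0.4,0],[0,0,0,0]]]'
python3 plan.py 339.7 286.2 48 92.75
python3 - <<'E'
from h import *
p,d=cap('scene','s19.png')
cv2.imwrite('pics/s19c.png',cv2.resize(p[280:480,360:620,::-1],None,fx=3,fy=3))
E
```

```text
time: 45.92
tool_pos: [397.4, 288.7, 47.7]
tcp_rot: [-3.078, 1.568, -3.03]
contact_force: [-7.6, 2.2, 4.7]
grip_width: 0.6
time: 46.42
tool_pos: [423.4, 289.9, 47.5]
tcp_rot: [-3.048, 1.566, -3.0]
contact_force: [-9.8, 0.9, 7.2]
grip_width: 0.6
turn rad -0.001 then shift cm x,y,z [-0.05, 0.03, -8.38] | now [423.4 289.9  47.5] 92.7 w 0.6 t 46.42 F [-9.8  0.9  7.2] j [ 0.45  0.54  1.77  0.    0.83 -1.17]
```

View pics/s19c.png

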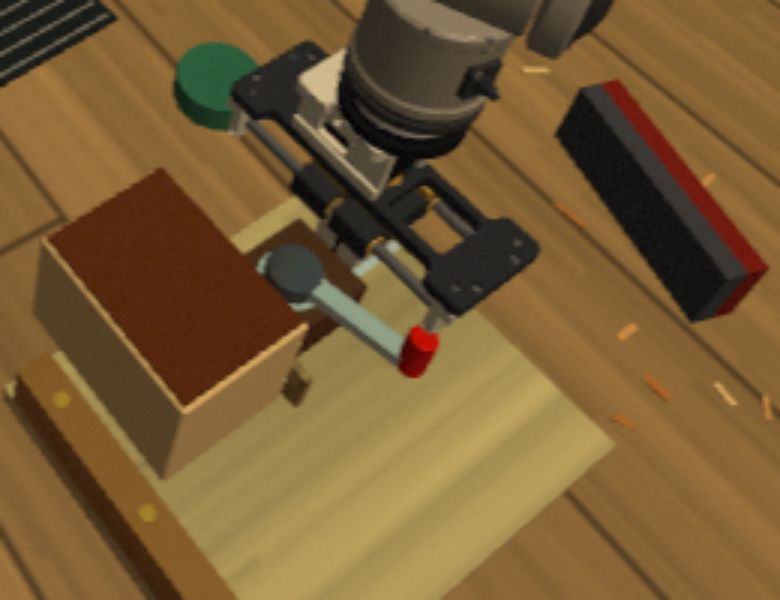

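```bash
python3 -m handwheel '[[[-0.05,0,0.3,0],[0,0,0.4,0],[0,0,0.4,0],[0,0,0.4,0],[0,0,0.3,0],[0,0,0.2,0],[0,0,0.1,0],[0,0,0,0]]]'
python3 plan.py 339.7 286.2 48 92.75
```

```text
time: 47.13
tool_pos: [443.4, 290.9, 47.5]
tcp_rot: [-3.044, 1.564, -2.996]
contact_force: [-10.6, 3.0, 4.5]
grip_width: 0.1
turn rad -0.0 then shift cm x,y,z [-0.05, 0.02, -10.38] | now [443.4 290.9  47.5] 92.7 w 0.1 t 47.13 F [-10.6   3.    4.5] j [ 0.43  0.57  1.72  0.    0.86 -1.19]
```

```bash
for i in 1; do python3 -m handwheel '[[[0,0,0.15,0],[0,0,0.15,0],[0,0,0.1,0],[0,0,0,0]]]'; python3 -m handwheel '[[[0,0,0.1,0],[0,0,0.1,0],[0,0,0,0]]]'; done
python3 - <<'E'
from h import *
R=rot([0,0,np.radians(2.75)])
p,d=cap('scene','s20.png')
cv2.imwrite('pics/s20c.png',cv2.resize(p[280:480,360:620,::-1],None,fx=3,fy=3))
W=cloud('scene',d);L=(W-[506.6,354.3,0])@R-[10,0,0];H=W[...,2]
m=(H>112)&(H<124)&(abs(L[...,0]-50)<90)&(abs(L[...,1]+70)<110)&(p[...,0]<160)
m=cv2.morphologyEx(m.astype(np.uint8),cv2.MORPH_OPEN,np.ones((3,3),np.uint8))>0
print('strop',m.sum(),cv2.minAreaRect(L[m][:,:2].astype(np.float32)))
E
```

```text
time: 47.47
tool_pos: [443.8, 290.9, 47.6]
tcp_rot: [-3.02, 1.557, -2.972]
contact_force: [-22.5, 3.2, 14.1]
grip_width: 0.6
time: 47.72
tool_pos: [443.9, 290.9, 47.5]
tcp_rot: [-3.012, 1.553, -2.965]
contact_force: [-29.0, 3.5, 18.6]
grip_width: 0.6
strop 3517 ((66.38528442382812, -85.52415466308594), (97.33341979980469, 131.589599609375), 0.19171157479286194)
```

View pics/s20c.png

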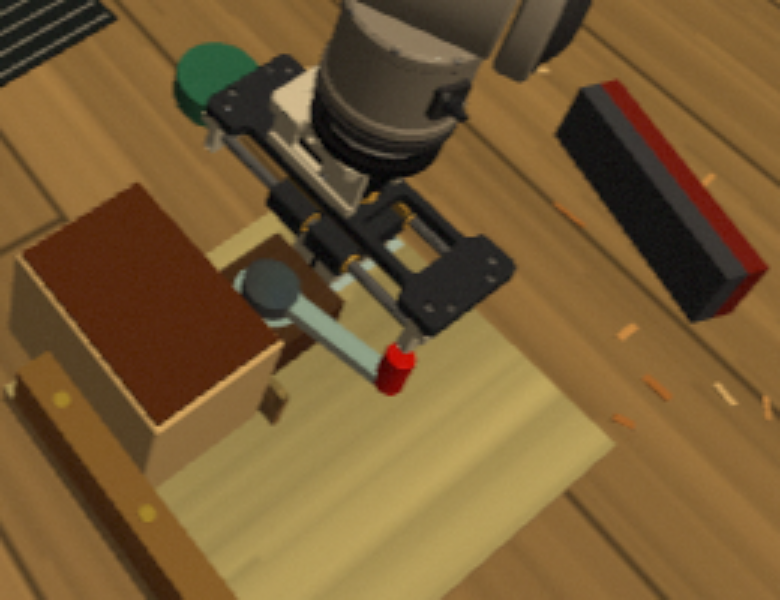

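```bash
python3 -m handwheel '[[[0,0,-1,0],[0,0,-1,0],[-1.5,0,-1,0],[-2.5,0,0,0],[-3,0,0,0],[-3,0,0,0],[-2,0,0,0],[0,0,0,0]]]'
python3 - <<'E'
from h import *
R=rot([0,0,np.radians(2.75)])
p,d=cap('scene','s21.png')
cv2.imwrite('pics/s21c.png',cv2.resize(p[280:480,360:620,::-1],None,fx=3,fy=3))
W=cloud('scene',d);L=(W-[506.6,354.3,0])@R-[10,0,0];H=W[...,2];p=p.astype(int)
m=(p[...,0]>130)&(p[...,1]<50)&(p[...,2]<50)&(H>60)&(H<110)&(abs(L[...,0]+35)<90)&(abs(L[...,1])<90)
print('knob',m.sum(),L[m].mean(0),np.median(W[m],0),L[m].max(0),L[m].min(0))
m=(H>74)&(H<86)&(L[...,0]>-70)&(L[...,0]<10)&(L[...,1]>-90)&(L[...,1]<-30); print('hub',m.sum(),np.median(L[m],0))
m=(H>112)&(H<124)&(abs(L[...,0]-50)<90)&(abs(L[...,1]+70)<110)&(p[...,0]<160)
m=cv2.morphologyEx(m.astype(np.uint8),cv2.MORPH_OPEN,np.ones((3,3),np.uint8))>0
print('strop',m.sum(),cv2.minAreaRect(L[m][:,:2].astype(np.float32)))
E
python3 plan.py 460 350 130 102
```

```text
time: 48.43
tool_pos: [425.0, 290.8, 172.8]
tcp_rot: [0.377, 1.561, 0.425]
contact_force: [0.7, 0.7, -0.8]
grip_width: 0.6
knob 62 [-40.77791574  22.87816117 102.41867246] [474.44656791 375.5478892  102.46783339] [-32.65020635  31.01722932 104.35445079] [-49.17004966  15.6001294  100.13418678]
hub 319 [-22.69758501 -56.28195272  79.38523885]
strop 3503 ((66.66789245605469, -85.79695129394531), (131.82984924316406, 97.55266571044922), 89.93769836425781)
turn rad -0.162 then shift cm x,y,z [4.04, 5.09, 4.78] | now [423.9 290.2 170.4] 92.7 w 0.8 t 48.48 F [ 0.  -0.  -0.5] j [ 0.45  0.37  1.65 -0.    1.12 -1.17]
```

View pics/s21c.png

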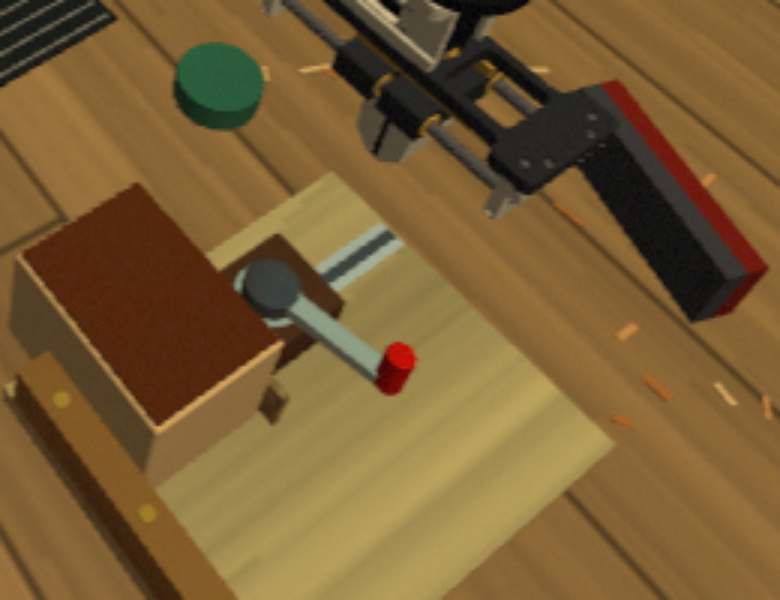

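```bash
python3 -m handwheel '[[[0,0,0,-0.1],[0,0,0,-0.1],[0,0,0,0],[0,0,0,0]]]'>/dev/null; python3 plan.py 494 380.1 140 104.2
```

```text
turn rad -0.003 then shift cm x,y,z [2.7, 7.02, 9.21] | now [421.9 289.4 167. ] 104.0 w 0.6 t 48.82 F [ 0.2 -0.1  0.3] j [ 0.45  0.38  1.65 -0.    1.12 -1.36]
```

```bash
python3 -m handwheel '[[[0,0.7,1,0],[0,1.5,2,0],[0,1.5,2,0],[0.5,1.5,2,0],[1,1.3,1.5,0],[1,0.5,0.7,0],[0,0,0,0],[0,0,0,0]]]'; python3 plan.py 494 380.1 82 104.2
```

```text
time: 49.48
tool_pos: [493.2, 379.4, 141.6]
tcp_rot: [-2.805, 1.567, -2.559]
contact_force: [1.1, 0.8, 0.4]
grip_width: -0.0
turn rad -0.001 then shift cm x,y,z [5.96, 0.05, 0.09] | now [493.2 379.4 141.6] 104.1 w -0.0 t 49.48 F [1.1 0.8 0.4] j [ 0.53  0.59  1.35 -0.    1.2  -1.28]
```

```bash
python3 -m handwheel '[[[1,0,0.1,0],[1.5,0,0,0],[1.5,0,0,0],[1.2,0,0,0],[0.7,0,0,0],[0,0,0,0],[0,0,0,0],[0,0,0,0]]]'; python3 plan.py 494 380.1 82 104.2
python3 - <<'E'
from h import *
p,d=cap('scene','s22.png')
cv2.imwrite('pics/s22c.png',cv2.resize(p[280:480,360:620,::-1],None,fx=3,fy=3))
E
```

```text
time: 50.15
tool_pos: [495.6, 380.5, 85.3]
tcp_rot: [0.298, 1.569, 0.546]
contact_force: [0.2, 0.6, 0.7]
grip_width: 0.5
turn rad -0.001 then shift cm x,y,z [0.33, -0.0, -0.17] | now [495.6 380.5  85.3] 104.2 w 0.5 t 50.15 F [0.2 0.6 0.7] j [ 0.53  0.65  1.41  0.    1.07 -1.29]
```

View pics/s22c.png

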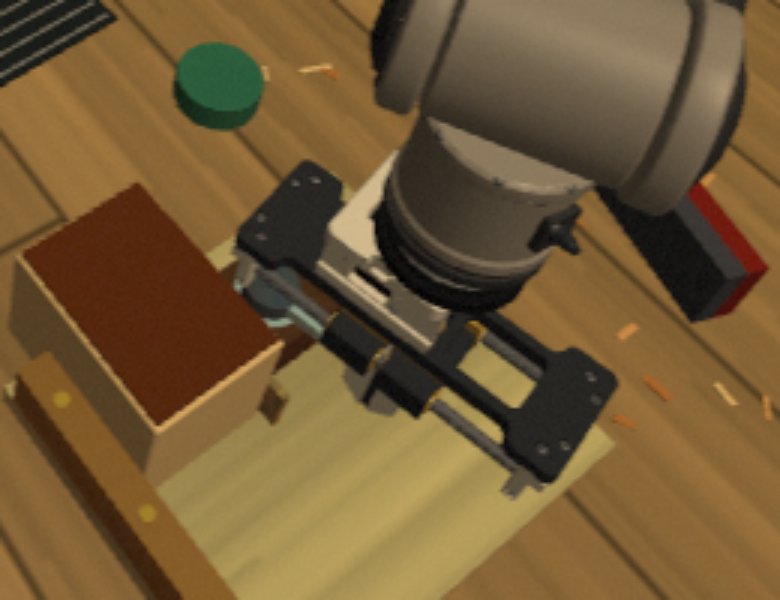

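```bash
python3 -m handwheel '[[[0.3,0,-0.5,0],[0,0.15,-0.85,-0.1],[0,0.15,-0.85,-0.1],[0,0.15,-0.85,-0.1],[0,0.15,-0.85,-0.1],[0,0,0,0]]]'
cat > lev.py <<'E'
import sys
from plan import *
# target pusher pose at lever angle a
a=float(sys.argv[1]); off=float(sys.argv[2]) if len(sys.argv)>2 else 18.5
o,R,yaw=st()
B=np.array([506.6,354.3]); Rb=rot([0,0,np.radians(2.75)])[:2,:2]
loc=Rb.T@(o['tool_pos'][:2]-B)-[10,0]; r=loc-np.array([-27,-60]); print('board',loc.round(1),'rad',np.hypot(*r).round(1),'ang',np.arctan2(-r[0],r[1]).round(3),'yaw-board',np.radians(yaw-92.75).round(3))
n=np.array([-np.sin(a),np.cos(a)]);t=np.array([-np.cos(a),-np.sin(a)])
c=np.array([-27,-60])+85*n-off*t
w=B+Rb@(c+[10,0]); print('target',w.round(1),'yaw',round(92.75+np.degrees(a),1), 'F',o['contact_force'].round(1),o['tool_pos'].round(1))
E
python3 lev.py 0.6
```

```text
time: 50.7
tool_pos: [455.7, 371.4, 81.7]
tcp_rot: [0.992, 1.571, 1.644]
contact_force: [0.2, 0.6, -0.6]
grip_width: 0.5
board [-60.   19.5] rad 86.1 ang 0.394 yaw-board 0.604
target [455.9 372.5] yaw 127.1 F [ 0.2  0.6 -0.6] [455.7 371.4  81.7]
```

```bash
python3 -m handwheel '[[[0,0.15,-0.85,-0.1],[0,0.15,-0.85,-0.1],[0,0.15,-0.85,-0.1],[0,0.15,-0.85,-0.1],[0,0,0,0]]]'
python3 lev.py 1.0
python3 - <<'E'
from h import *
p,d=cap('scene','s23.png')
cv2.imwrite('pics/s23c.png',cv2.resize(p[280:480,360:620,::-1],None,fx=3,fy=3))
E
```

```text
time: 51.12
tool_pos: [428.3, 351.3, 81.6]
tcp_rot: [1.65, 1.571, 2.698]
contact_force: [0.8, 0.2, 0.8]
grip_width: 0.3
board [-88.3   0.7] rad 86.3 ang 0.79 yaw-board 1.0
target [428.1 352. ] yaw 150.0 F [0.8 0.2 0.8] [428.3 351.3  81.6]
```

View pics/s23c.png

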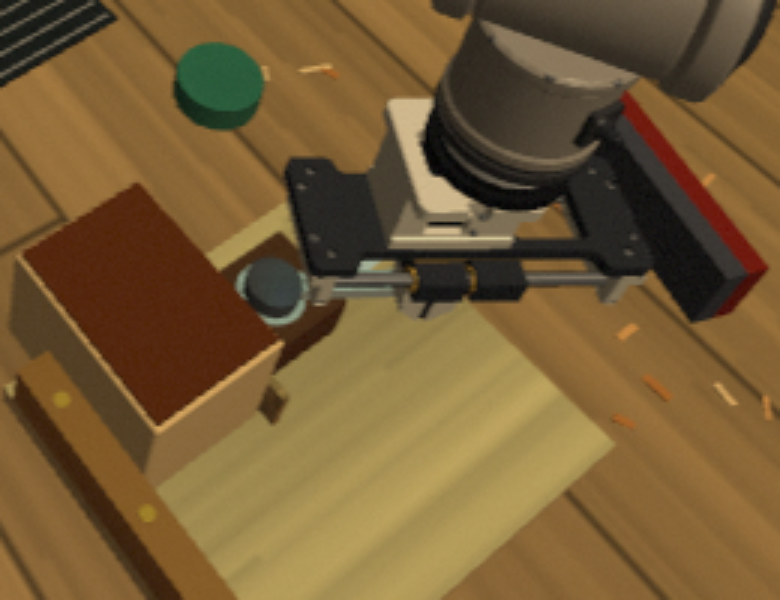

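```bash
python3 -m handwheel '[[[0,0.15,-0.85,-0.1],[0,0.15,-0.85,-0.1],[0,0.15,-0.85,-0.1],[0,0.15,-0.85,-0.1],[0,0,0,0]]]'
python3 lev.py 1.4
python3 -m handwheel '[[[0,0.15,-0.85,-0.1],[0,0.07,-0.6,-0.07],[0,0,0,0],[0,0,0,0]]]'
python3 lev.py 1.57
```

```text
time: 51.58
tool_pos: [411.1, 321.9, 81.4]
tcp_rot: [2.425, 1.571, -2.412]
contact_force: [0.4, 0.2, 0.7]
grip_width: 0.2
board [-106.9  -27.8] rad 86.2 ang 1.188 yaw-board 1.398
target [410.4 322.3] yaw 173.0 F [0.4 0.2 0.7] [411.1 321.9  81.4]
time: 51.92
tool_pos: [408.2, 309.1, 81.4]
tcp_rot: [-0.21, 1.569, 1.401]
contact_force: [-2.1, 4.1, 0.5]
grip_width: 0.5
board [-110.5  -40.5] rad 85.7 ang 1.341 yaw-board -4.721
target [406.7 308. ] yaw 182.7 F [-2.1  4.1  0.5] [408.2 309.1  81.4]
```

```bash
python3 -m handwheel '[[[0,0,-0.2,0],[0,0,-0.1,0],[0,0,0,0]]]'
python3 lev.py 1.57
python3 -m handwheel '[[[0,0,0.8,0],[-1,0,1,0],[-2.5,0,0.5,0],[-3,0,0,0],[-3,0,0,0],[-2,0,0,0],[0,0,0,0]]]'
python3 - <<'E'
from h import *
p,d=cap('scene','s24.png')
cv2.imwrite('pics/s24c.png',cv2.resize(p[280:480,360:620,::-1],None,fx=3,fy=3))
E
```

```text
time: 52.17
tool_pos: [408.2, 308.5, 81.5]
tcp_rot: [-0.212, 1.565, 1.399]
contact_force: [-4.8, 15.5, -2.6]
grip_width: 0.5
board [-110.5  -41. ] rad 85.6 ang 1.347 yaw-board -4.72
target [406.7 308. ] yaw 182.7 F [-4.8 15.5 -2.6] [408.2 308.5  81.5]
time: 52.75
tool_pos: [409.3, 329.4, 200.8]
tcp_rot: [-1.181, 1.562, 0.433]
contact_force: [0.5, -0.1, 0.3]
grip_width: 0.2
```

View pics/s24c.png

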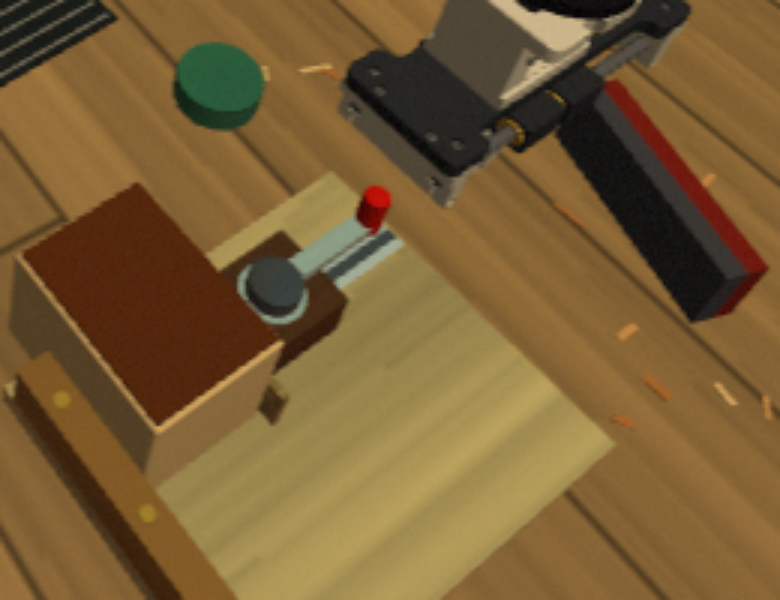

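```bash
python3 -m handwheel '[[[0,0,0,0],[-1,0,2,0],[-1,0,3,0],[0,0,3,0],[0,0,3,0],[0,0,2,0],[0,0,0,0],[0,0,0,0]]]'
python3 - <<'E'
from h import *
R=rot([0,0,np.radians(2.75)])
for n in('scene','top'):
    p,d=cap(n,n+'25.png')
    W=cloud(n,d);L=(W-[506.6,354.3,0])@R-[10,0,0];H=W[...,2];p=p.astype(int)
    m=(p[...,0]>130)&(p[...,1]<50)&(p[...,2]<50)&(H>60)&(H<110)&(abs(L[...,0]+80)<90)&(abs(L[...,1]+60)<60)
    if m.any(): print(n,'knob',m.sum(),L[m].mean(0))
    m=(H>74)&(H<86)&(L[...,0]>-50)&(L[...,0]<10)&(L[...,1]>-90)&(L[...,1]<-30); print('hub',m.sum(),np.median(L[m],0))
    m=(H>57)&(H<66)&(L[...,0]>-75)&(L[...,0]<20)&(L[...,1]>-92)&(L[...,1]<0); print('carr',np.percentile(L[m][:,0],[1,3]))
    m=(H>112)&(H<124)&(abs(L[...,0]-50)<90)&(abs(L[...,1]+70)<110)&(p[...,0]<160)
    m=cv2.morphologyEx(m.astype(np.uint8),cv2.MORPH_OPEN,np.ones((3,3),np.uint8))>0
    if m.any(): print('strop',m.sum(),cv2.minAreaRect(L[m][:,:2].astype(np.float32)),np.median(H[m]))
    m=(H>48)&(H<64)&(L[...,0]>100)&(L[...,0]<160)&(abs(L[...,1])<110)
    if m.any(): print('fence',np.percentile(L[m][:,0],[1,99]))
E
```

```text
time: 53.47
tool_pos: [400.0, 458.0, 213.8]
tcp_rot: [2.373, 1.567, -2.292]
contact_force: [0.9, -0.1, 1.0]
grip_width: 0.2
scene knob 47 [-111.71499518  -60.46592008  102.49789444]
hub 287 [-25.16476229 -59.58291525  80.16965497]
carr [-65.3950847  -64.36590587]
strop 3511 ((67.21046447753906, -85.7901840209961), (131.49899291992188, 97.78132629394531), 89.96849060058594) 117.42628110634996
fence [113.79234366 142.43942709]
top knob 13 [-114.66458908  -63.74753774  102.41172856]
hub 99 [-30.04371735 -61.346738    79.30005429]
carr [-69.51789834 -67.60359463]
strop 1122 ((64.4744644165039, -84.2770767211914), (97.24109649658203, 135.28416442871094), 0.2920446991920471) 117.3363501090538
fence [113.26231858 139.74921493]
```

View pics/scene25.png

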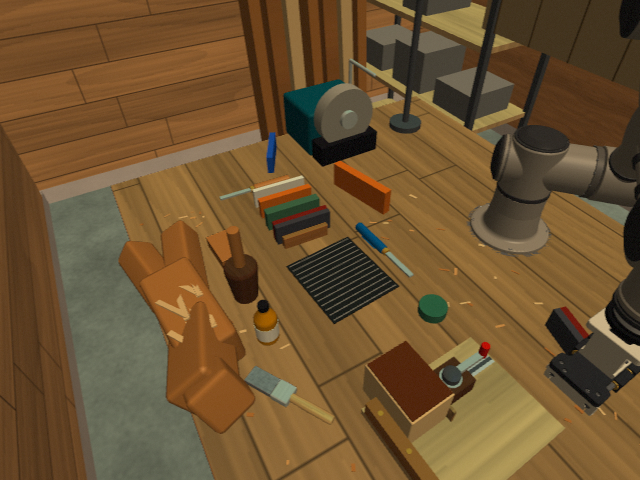

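View pics/top25.png

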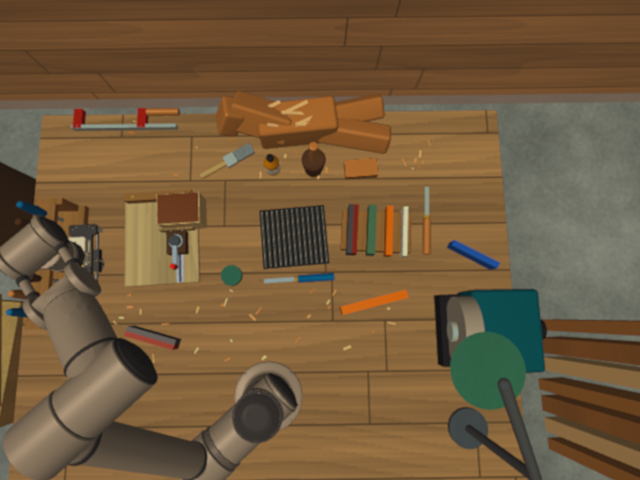

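```bash
python3 -m handwheel '[[[0,0,0,0],[0,0,0,0],[0,0,0,0],[0,0,0,0]]]'; python3 - <<'E'
from h import *
print(bot.close_job(), bot.get_obs()['time'])
E
```

```text
time: 53.9
tool_pos: [401.0, 457.4, 216.5]
tcp_rot: [-0.977, 1.57, 0.639]
contact_force: [0.4, 1.3, 0.2]
grip_width: 0.6
the job is handed in; nothing more can be done
the job is handed in; nothing more can be done
```

I handed the job in at about 54 s, and no verdict comes back. All four stones are in their slots, and the strop block is on the board, leather up, with the jaw closed and the lever swung to its stop.

- **Strop knocked aside:** it moved about 44 mm towards the mat partway through. I dragged stone_d clear along the mat before lifting it, and slid the strop back square to the board edge before tipping it.
- **Stones:** in the top view every stone was within 1.5 mm along its slot, 1 mm across, and square. Their tops were at about 67 mm, where 68 mm is fully seated. That was measured right after placing; in the last pictures I only looked and saw them standing as before.
- **Strop:** it lies flat with its top at about 117 mm. It touches the fence (about 113.1 mm against 113.3 mm), at x ≈ 64.5 mm (top camera) or 67 mm (scene camera). It is square within 0.3°, and its foot end is at about y = -152 mm.
- **Lever:** the cameras give 1.58 to 1.60 rad. The force rose to about 16 N as I pushed it against its stop.
- **Jaw:** I estimate 0.084 to 0.086 m, not far above the 0.081 m limit. It sits about 2.5 mm back from where I had pushed it, because locking the cam backed it off slightly.
- **Not checked:** I could not measure the pad's pressing force. I infer it from the jaw having been pushed home at about 29 N and then locked with the cam. The two cameras disagree by 2 to 3 mm throughout.

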